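# Pack the jig gap with shims and hold the jaw shut

## Task

Take shims by their coloured tabs from the wooden rack and stand them upright and side by side in the jig's gap, square and centred between the sprung jaw pad and the welded pressing, until there are enough that the sliding jaw can close firmly on them before it reaches the end of its travel. Then push the jaw by its red post so that the pad squeezes the stack against the pressing, and finish while still holding the post and keeping that pressure on; touch no shim at the end, keep any shim you do not need away from the jig (it may stay in the rack), and leave the magnet and tape measure alone.

Things in the scene. Friction and masses are not known exactly. Their poses are not given: they have to be found in the camera images.
- jig: fixed dark steel base plate of the fit-up jig, 250 x 150 x 12 mm thick (its top is 12 mm over the worktop; it reaches from x = -137 to +113 mm, y = +-75 mm). Origin on the worktop level, under the face of the jaw pad when the jaw is fully open. +x points from the jaw to the pressing (the closing direction), z up. Shims stand on its top, between pad and pressing.
- jaw: blue sliding jaw block with an upright red post, 22 x 22 mm, whose top is 78 mm and the block's top 33 mm above the base plate; origin on the base plate's top level, on the post's centre line, 95 mm behind (-x) the pad's face. Slides along the jig's +x by 0 to 20 mm and is then at its end stop; at the start it is fully open (origin at jig x = -95 mm); a weak return spring (2 to 4 N) opens it again when let go. The jaw pad is carried on it.
- jaw_grip (a point): point on the red post's centre line, 62 mm above the base plate's top, where to grip it (16 mm under its top); moves with the jaw
- jaw_pad: steel pressure pad, 60 mm wide, 12 mm thick, from 4 to 60 mm above the base plate, sprung on the front of the jaw; origin at its front face (towards +x), at base plate level. It gives by up to 16 mm relative to the jaw (jig -x): 2 N at first touch and 2 N more per mm (the stack loses up to 8 N of that to friction on the base plate). Relaxed, it is 95 mm ahead of the jaw's origin.
- back_stop: fixed blue back stop on the base plate, with the welded pressing (grey-brown folded sheet, 160 mm long, 62 mm high, its rear and the blue stop reach 83 mm ahead of the front face) carried on it; origin at the pressing's flat front face, at the base plate's top level; axes as the jig's. The pressing's highest part is 66 mm over the base plate. The origin's x in the jig's frame is the open gap from the pad's face to the pressing, 27 to 41 mm depending on the start.
- rack: fixed wooden rack, 98 x 134 x 32 mm, with three upright slots along its y, 26.5 mm apart, 12 mm wide, 24 mm deep, floor 8 mm over the worktop; origin at the centre of its underside. At the start one shim stands in each slot, in any order, with axes as the rack's.
- shim_yellow: loose shim, 90 g or so: white plastic plate 10 mm thick (its x), 112 mm wide (y), 68 mm high (z), with a yellow tab on its top edge, 10 mm thick, 22 mm wide in y, from z = 68 to 110 mm, centred at y = +44 mm (left end, seen along +x). Origin at the centre of its lower edge. The tabs of the three stand beside one another, not behind one another, when they stack the same way round.
- shim_yellow_tab (a point): grip point in the yellow tab, 96 mm above the shim's lower edge, 14 mm under the tab's top; pinch across the 10 mm thickness. Fingertips kept above 68 mm clear the shoulders of the other shims and the pressing
- shim_green: loose shim, 90 g or so: white plastic plate 10 mm thick (its x), 112 mm wide (y), 68 mm high (z), with a green tab on its top edge, 10 mm thick, 22 mm wide in y, from z = 68 to 110 mm, centred at y = 0 (middle). Origin at the centre of its lower edge. The tabs of the three stand beside one another, not behind one another, when they stack the same way round.
- shim_green_tab (a point): grip point in the green tab, 96 mm above the shim's lower edge, 14 mm under the tab's top; pinch across the 10 mm thickness. Fingertips kept above 68 mm clear the shoulders of the other shims and the pressing
- shim_blue: loose shim, 90 g or so: white plastic plate 10 mm thick (its x), 112 mm wide (y), 68 mm high (z), with a blue tab on its top edge, 10 mm thick, 22 mm wide in y, from z = 68 to 110 mm, centred at y = -44 mm (right end). Origin at the centre of its lower edge. The tabs of the three stand beside one another, not behind one another, when they stack the same way round.
- shim_blue_tab (a point): grip point in the blue tab, 96 mm above the shim's lower edge, 14 mm under the tab's top; pinch across the 10 mm thickness. Fingertips kept above 68 mm clear the shoulders of the other shims and the pressing
- weld_magnet: bystander: orange welding magnet, 34 x 93 x 78 mm, origin at the centre of its underside; leave alone
- tape_measure: bystander: yellow tape measure, 35 x 70 x 60 mm, origin at the centre of its underside; leave alone
Mind the look-alikes: they are no part of the job. Leave any black or purple look-alike of the shim_yellow alone.

How it is judged:
By the outcome, as a careful person would: the job done as asked, in the order asked, and still so for the second after the job is handed in, while the arm keeps its last pose, push and grip.
It also fails if it takes over 72 s, if anything falls off the work surface, if the arm or the gripper's body presses on something with over 40 N, if the wrist force passes 120 N, or if a joint passes its speed limit or range.

## Robot

A 7-joint arm with a two-finger parallel gripper is mounted at the origin on the work surface; the furniture and walls round the work are solid. World frame = base frame: x ahead of the robot, y to its left, z up, the work surface at z = 0. Lengths are in m, angles in rad, forces in N, time in s.
With the tool pointing down it reaches from about 0.425 to 0.925 m from the base axis. Payload 6.8 kg.
Tool frame: the origin (TCP) lies at the very end of the fingers, on their centre line; the grasp point (between the pads) lies 19 mm behind it (bot.grip_depth is the distance from the TCP to the grasp point, in m); z points along the fingers, y is the direction in which the jaws open and shut (so a half turn about z gives the same grasp; the last joint's range is limited). The gripper opens to 85 mm and grips with 20 to 120 N. Pads are 22 mm wide; open, the fingers measure 114 mm over their backs; the gripper's body (76 mm by 85 mm) begins 54 mm behind the grasp point. The pads swing forward as they close: fully open they stand 13 mm farther back than shut.
Start: joints at [1.156, 0.477, 0.022, 1.555, -0.011, 1.109, -0.083], TCP at [0.204, -0.643, 0.208] pointing down, gripper open.
Joint ranges: [-2.96, 2.96], [-0.34, 2.1], [-1.41, 1.46], [0.24, 2.44], [-1.37, 4.51], [0.17, 1.92], [-2.96, 2.96]. Speed limits (rad/s): [2.39, 2.39, 3.14, 3.14, 3.14, 3.14, 3.14].

## Interface

Orientations are given as a unit quaternion [w, x, y, z].
In Python, from station import bot gives the robot as it stands.
- The arm moves only by the tool step_arm, never from a script. Its argument "increments" is a list of rows, each a list of 7 numbers: the shift along the world's x, y, z in m, then the turn, a rotation vector about the world's x, y, z in degrees, then the gripper command: -1 is fully open, 1 is shut, values between are in proportion. In form: [[dx, dy, dz, rx, ry, rz, fingers], ...]. A call has 1 to 10 rows; each row is the pose to reach, as a shift and turn from the pose commanded when the call began; what a row does not reach only later rows make up. A row lasts 1/12 s, in which the tool goes at most 41.7 mm and 7.16 degrees, less where a joint would pass 70% of its speed; a pose out of reach is approached as far as the arm can. A call with a gripper value outside its range is refused whole. The fingers move at their own pace and stop on an object; "force" is the grip in N (left out, the last holds). Time passes only in rows, so rows that repeat a pose let the fingers close. It gives the time, the measured TCP pose, the force and the opening at its end, in the units of the state.
- bot.get_obs(): the state, without advancing time (a new reading comes with each control period).
- bot.read_camera(name): name is "side" or "top" or "wrist"; returns a dict with "color" (480x640x3 uint8, red, green, blue), "intrinsics" (3x3 intrinsics, pixels), "extrinsics" (4x4, takes a point from camera to world coordinates). Camera axes: x right, y up, looking along -z (the intrinsics and any distortion apply to the point x, -y, -z); pixel columns grow to the right and rows downward; lengths in m; the calibration is good to about 2 mm. A picture is of the moment at which its call begins. There is no depth.
- bot.hand_in(): hands the job in, once; it reports no verdict.
Trained networks look in the newest picture that a camera, given by its name, has taken for a name from the list of things; names that differ only in an ending like _2 or _b are one class to them, and where a whole thing is asked for, a point or a joint stands for the part that bears it (a point fixed in the world has none). Each returns a list of dicts, best first, with "conf" (0 to 1); they miss things now and then, are a little off and sometimes report something else, mostly with a low value. They report only what shows in the picture. A call takes as long as a camera call. They do not tell look-alikes from the thing itself.
- bot.recognise(thing, camera): "location" ([column, row] as shares, 0 to 1, of the picture: columns of its width, rows of its height, amid what is visible of it).
- bot.place_of(thing, camera): "location" ([column, row] as shares, 0 to 1, of the picture: columns of its width, rows of its height: a listed point, or the origin of a listed thing).
The state is a dict: "t": time; "q": joint angles; "joint_vel": joint speeds; "joint_torque": joint torques, N m; "eef_pos": TCP position; "tool_rot": TCP orientation; "contact_force": force on the tool from outside, world axes, zero at the start; "torque": the same for the moment, N m; "gripper_width": opening from 0.0 (shut) to 1.0 (fully open).
Only numpy, scipy, OpenCV 4.12 (cv2) and the standard library are available. Lean on these libraries where they do the work, as an engineer would, in place of code of your own. Each camera call takes 0.05 s, during which the arm holds its last target.

## Working session

There is one attempt and no reset: what is moved stays moved. The work goes in short steps, Python scripts to look and compute and a tool call to move; the robot and the scene stay as the last step left them, time stands still between calls to the robot, and variables do not carry over. Pictures are saved under pics/ and viewed, and the job is handed in when it is done.

Besides the shell and the picture viewer there is one more tool, called after "Emit:" by a JSON object that holds its "op" and its "data". step_arm: Moves the arm, as the interface text tells. Its arguments: {"type":"object","properties":{"increments":{"type":"array","items":{"type":"array","items":{"type":"number"}}},"force":{"type":"number"}},"required":["increments"]}

```bash
mkdir -p pics; ls; cat > h.py <<'E'
import numpy as np, cv2
from station import bot
def snap(cam,name,crop=None,scale=1):
    d=bot.read_camera(cam); im=d["color"][:,:,::-1].copy()
    if crop: 
        a,b,c,e=crop; im=im[b:e,a:c]
    if scale!=1: im=cv2.resize(im,None,fx=scale,fy=scale,interpolation=cv2.INTER_CUBIC)
    cv2.imwrite("pics/"+name,im); return d
def ray(d,px):
    K=d["intrinsics"];E=d["extrinsics"]
    v=np.array([(px[0]-K[0,2])/K[0,0],-(px[1]-K[1,2])/K[1,1],-1.0])
    return E[:3,3],E[:3,:3]@v
def at_z(d,px,z):
    o,v=ray(d,px); return o+v*(z-o[2])/v[2]
def proj(d,p):
    E=d["extrinsics"];K=d["intrinsics"]
    c=E[:3,:3].T@(np.asarray(p)-E[:3,3]); return np.array([K[0,0]*c[0]/-c[2]+K[0,2],K[1,1]*-c[1]/-c[2]+K[1,2]])
def tri(rs):
    A=np.zeros((3,3));b=np.zeros(3)
    for o,v in rs:
        v=v/np.linalg.norm(v);P=np.eye(3)-np.outer(v,v);A+=P;b+=P@o
    return np.linalg.solve(A,b)
E
python3 - <<'E'
from h import *
o=bot.get_obs(); print(o)
for c in ["top","side","wrist"]:
    d=snap(c,c+"0.png"); print(c,d["intrinsics"].tolist(),np.round(d["extrinsics"],3).tolist(),[k for k in d])
    for t in ["jig","jaw","jaw_grip","jaw_pad","back_stop","rack","shim_yellow_tab","shim_green_tab","shim_blue_tab","shim_yellow","shim_green","shim_blue","weld_magnet","tape_measure"]:
        r=bot.place_of(t,c)
        print(c,t,[(round(x["location"][0]*640,1),round(x["location"][1]*480,1),round(x["conf"],2)) for x in r[:3]])
E
```

```text
pics
{'t': 0.0, 'q': array([ 1.15587357,  0.47779832,  0.02231998,  1.55645049, -0.01148761,
        1.10931436, -0.08309608]), 'joint_vel': array([-1.45946741e-04,  2.12759396e-05, -8.72342806e-04,  9.63734224e-04,
        5.88223468e-04, -1.17921641e-03,  1.38984879e-04]), 'joint_torque': array([ 2.85784099e-04, -5.96443713e+01,  1.60831511e+00, -2.81195247e+01,
        1.25041135e-02,  9.41281964e-03, -3.91506092e-05]), 'eef_pos': array([ 0.20366834, -0.64286895,  0.20702699]), 'tool_rot': array([-8.97215583e-04,  9.88251402e-01,  1.52834279e-01, -2.09154496e-04]), 'contact_force': array([ 0.18238409, -0.0970797 , -0.22689047]), 'torque': array([0.02216359, 0.00255476, 0.03266767]), 'gripper_width': 1.002508003744169}
top [[469.140960494504, 0.0, 320.3704557338233], [0.0, 469.140960494504, 229.5758051642747], [0.0, 0.0, 1.0]] [[-0.02, 0.984, -0.177, 0.389], [-0.999, -0.025, -0.026, -0.052], [-0.03, 0.176, 0.984, 1.338], [0.0, 0.0, 0.0, 1.0]] ['color', 'intrinsics', 'extrinsics']
top jig [(332.1, 248.4, 0.64)]
top jaw [(329.6, 282.0, 0.96), (239.7, 284.1, 0.68), (261.0, 201.1, 0.37
[... 1343 characters left out ...]
0.67)]
side shim_green [(378.3, 305.1, 0.61)]
side shim_blue [(361.5, 305.0, 0.62)]
side weld_magnet [(241.4, 293.5, 0.89)]
side tape_measure [(293.1, 200.9, 0.86)]
wrist [[354.8093844716637, 0.0, 318.9795272328379], [0.0, 354.8093844716637, 236.92948566007772], [0.0, 0.0, 1.0]] [[0.301, 0.901, 0.313, 0.284], [-0.954, 0.285, 0.099, -0.618], [0.0, -0.328, 0.945, 0.374], [0.0, 0.0, 0.0, 1.0]] ['color', 'intrinsics', 'extrinsics']
wrist jig []
wrist jaw []
wrist jaw_grip []
wrist jaw_pad []
wrist back_stop []
wrist rack []
wrist shim_yellow_tab []
wrist shim_green_tab []
wrist shim_blue_tab []
wrist shim_yellow []
wrist shim_green []
wrist shim_blue []
wrist weld_magnet []
wrist tape_measure []
```

View pics/top0.png

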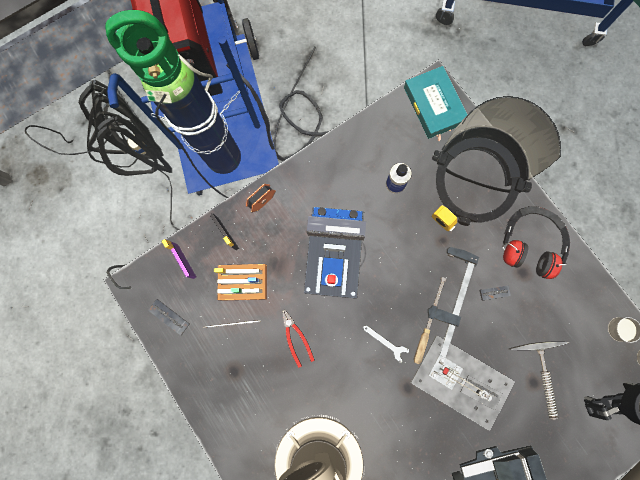

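View pics/side0.png

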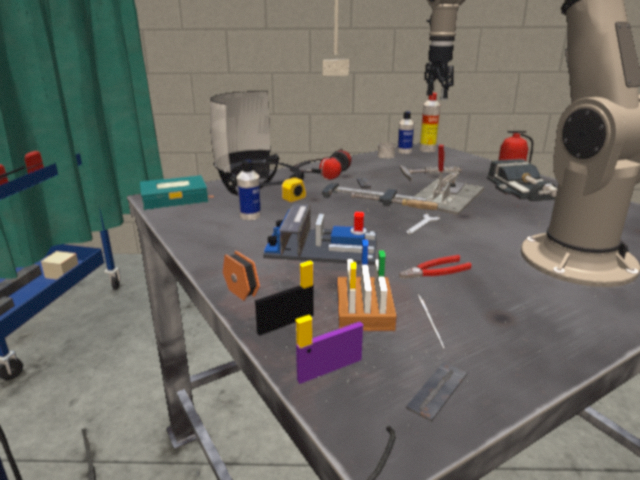

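```bash
python3 - <<'E'
import cv2
a=cv2.imread("pics/top0.png");b=cv2.imread("pics/side0.png")
cv2.imwrite("pics/tc.png",cv2.resize(a[180:330,150:410],None,fx=3,fy=3,interpolation=cv2.INTER_CUBIC))
cv2.imwrite("pics/sc.png",cv2.resize(b[180:400,210:460],None,fx=2.7,fy=2.7,interpolation=cv2.INTER_CUBIC))
E
```

```text
(no output)
```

View pics/tc.png

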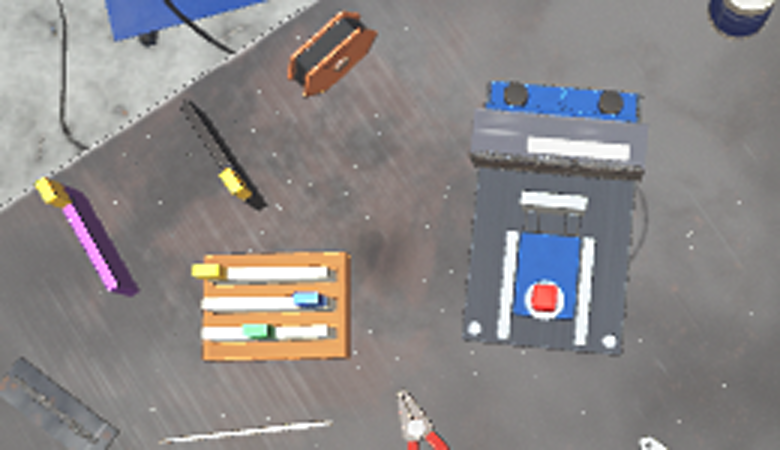

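View pics/sc.png

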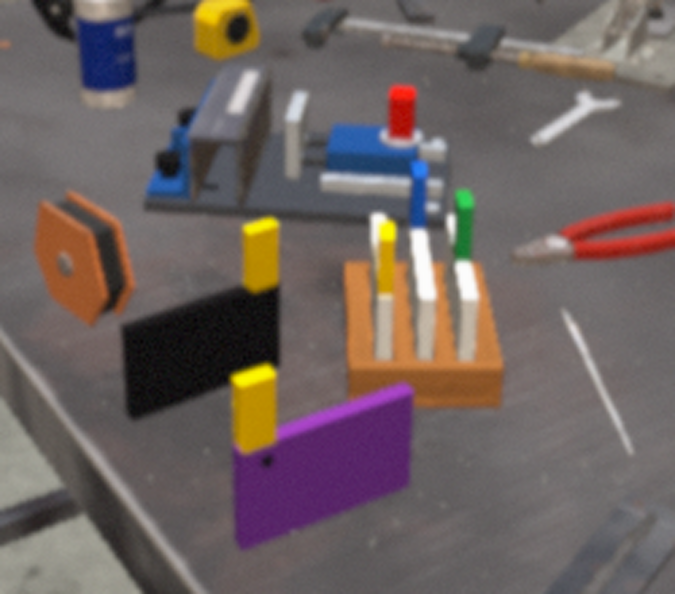

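The top view shows the rack at about (242,282). Its shims, from far to near, are yellow tab (218,270), blue tab (252,280) and green tab (235,290). The jig is at about (335,250).

There are three yellow-tabbed candidates:
- **Rack:** side (303–306,272) / top (218,270), a white plate.
- **Black plate:** top (228,241).
- **Purple plate:** top (167,242).

Only the white one in the rack fits the description; the enlarged crops confirm this. Next I'll triangulate.

```bash
python3 - <<'E'
from h import *
T=bot.read_camera("top");S=bot.read_camera("side")
P={"green":((235.7,287.0),(382.8,262.0)),"blue":((251.6,281.4),(366.5,248.3)),"yellow":((220,271),(353,265)),"post":((332.4,278.5),(358,219.2)),"magnet":((260,200.7),(241.4,293.5))}
for k,(a,b) in P.items():
    p=tri([ray(T,a),ray(S,b)]); print(k,np.round(p,4), proj(T,p)-a, proj(S,p)-b)
# rack top corners z=.032 in top picture (crop/3+offset)
f=lambda u,v:(150+u/3,180+v/3)
for n,u,v,z in [("rackFL",203,254,.032),("rackFR",348,252,.032),("rackNR",349,358,.032),("rackNL",204,360,.032),
  ("jig nearL",463,343,.012),("jig nearR",622,354,.012),("post",544,297,.09),("padL",520,197,.072),("padR",588,203,.072),
  ("padL_far",522,190,.072),("padR_far",588,196,.072),("pressL",472,155,.074),("pressR",645,168,.074)]:
    print(n,np.round(at_z(T,f(u,v),z),4))
E
```

```text
green [0.4582 0.2083 0.1001] [-0.31350486  2.103705  ] [-3.15327203 -0.31551677]
blue [0.4778 0.1646 0.1045] [ 0.02639799 -0.23530081] [0.33499435 0.03442814]
yellow [0.5066 0.2466 0.1137] [ 0.03549792 -0.35574934] [0.55122862 0.06422597]
post [ 0.4818 -0.0479  0.0721] [-0.02030955  0.26821972] [-0.3167337  -0.03522139]
magnet [0.7193 0.1592 0.0018] [0.02811281 0.3675138 ] [-0.54544649 -0.10928345]
rackFL [0.5314 0.2735 0.032 ]
rackFR [0.5301 0.1372 0.032 ]
rackNR [0.432  0.1362 0.032 ]
rackNL [0.433  0.2708 0.032 ]
jig nearL [0.4443 0.032  0.012 ]
jig nearR [ 0.431  -0.1161  0.012 ]
post [ 0.4799 -0.0452  0.09  ]
padL [ 0.5723 -0.0255  0.072 ]
padR [ 0.5653 -0.087   0.072 ]
padL_far [ 0.5787 -0.0274  0.072 ]
padR_far [ 0.5717 -0.0872  0.072 ]
pressL [0.6118 0.0175 0.074 ]
pressR [ 0.5958 -0.1396  0.074 ]
```

Emit:
{"op": "step_arm", "data": {"increments": [[0.02,0.03,0.02,0,0,4,-1],[0.04,0.065,0.04,0,0,8,-1],[0.06,0.1,0.06,0,0,12,-1],[0.08,0.13,0.08,0,0,16,-1],[0.1,0.16,0.093,0,0,20,-1],[0.12,0.195,0.093,0,0,24,-1],[0.14,0.23,0.093,0,0,28,-1],[0.16,0.26,0.093,0,0,32,-1],[0.18,0.29,0.093,0,0,36,-1],[0.2,0.32,0.093,0,0,39,-1]]}}

```text
t: 3.18
eef_pos: [0.4045, -0.3219, 0.3014]
tool_rot: [0.0, 0.88, 0.475, 0.0]
contact_force: [-0.2, -1.0, -0.3]
gripper_width: 0.999
```

Emit:
{"op": "step_arm", "data": {"increments": [[0.02,0.03,0,0,0,3,-1],[0.04,0.06,0,0,0,6,-1],[0.06,0.09,0,0,0,9,-1],[0.08,0.125,0,0,0,12,-1],[0.1,0.155,0,0,0,16,-1],[0.12,0.185,0,0,0,19,-1],[0.14,0.215,0,0,0,22,-1],[0.16,0.245,0,0,0,25,-1],[0.176,0.273,0,0,0,28.3,-1],[0.176,0.273,0,0,0,28.3,-1]]}}

```text
t: 4.02
eef_pos: [0.582, -0.0423, 0.3012]
tool_rot: [-0.001, 0.734, 0.679, 0.002]
contact_force: [-0.6, 0.6, 0.0]
gripper_width: 1.002
```

```bash
python3 - <<'E'
from h import *
o=bot.get_obs(); print(o["t"],o["q"].round(3),o["eef_pos"],o["tool_rot"],o["contact_force"])
d=snap("wrist","w1.png"); np.savez("w1.npz",**d); print(np.round(d["extrinsics"],3).tolist())
for t in ["jaw","jaw_grip","jaw_pad","back_stop"]:
    print(t,[(round(x["location"][0]*640,1),round(x["location"][1]*480,1),round(x["conf"],2)) for x in bot.place_of(t,"wrist")])
E
```

```text
4.0167 [ 0.394  0.299 -0.536  1.635  0.155  1.248 -0.248] [ 0.58203754 -0.04233714  0.30118873] [-0.00109301  0.73381493  0.67934498  0.00220337] [-0.60145452  0.62350827  0.01374569]
[[0.997, 0.074, 0.023, 0.588], [-0.078, 0.943, 0.323, 0.041], [0.002, -0.324, 0.946, 0.468], [0.0, 0.0, 0.0, 1.0]]
jaw [(242.0, 191.5, 0.91)]
jaw_grip [(232.1, 205.7, 0.66)]
jaw_pad [(313.1, 192.7, 0.7)]
back_stop [(336.8, 197.6, 0.86)]
```

View pics/w1.png

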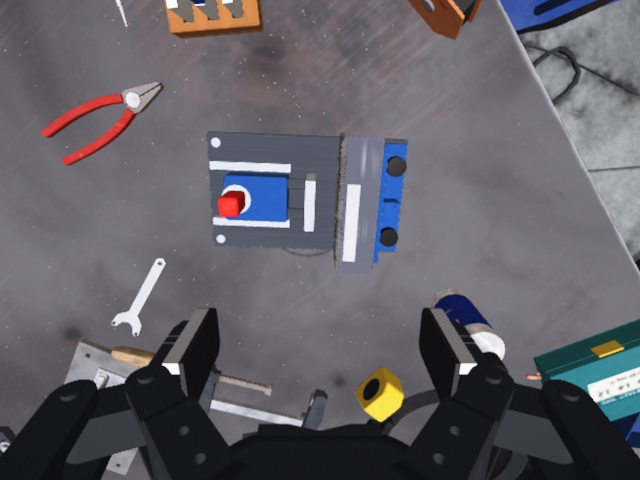

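The wrist picture shows the jig upright: post top (230,204), pad (310,203), pressing's top edge at column 342. I'll enlarge it to measure the gap.

```bash
python3 - <<'E'
import cv2
a=cv2.imread("pics/w1.png")
cv2.imwrite("pics/w1c.png",cv2.resize(a[125:280,200:420],None,fx=3.6,fy=3.6,interpolation=cv2.INTER_CUBIC))
E
```

```text
(no output)
```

View pics/w1c.png

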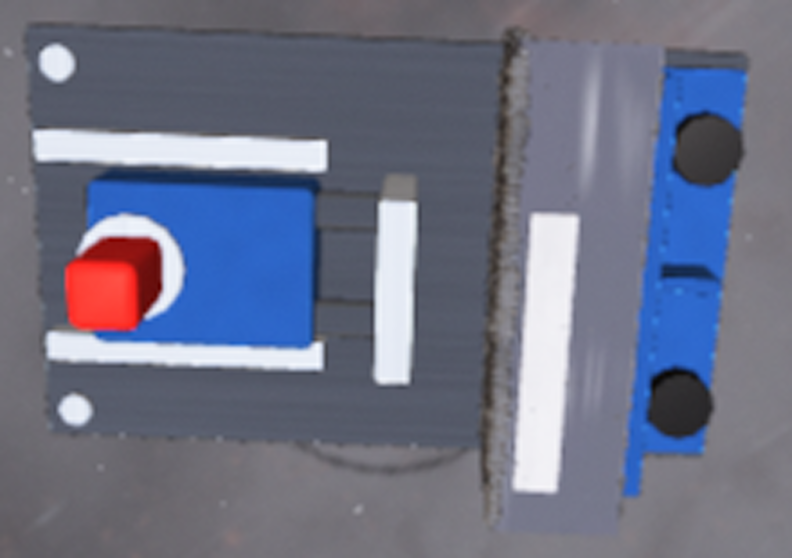

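```bash
python3 - <<'E'
from h import *
d=np.load("w1.npz")
f=lambda u,v:(200+(u)/3.6,125+(v)/3.6)
pts=[("padfrT",416,201,.072),("padfrB",410,384,.072),("padbkT",379,199,.072),("padbkB",374,383,.072),
("faceT0",505,40,.012),("faceB0",483,445,.012),("faceTt",527,40,.074),("faceBt",494,525,.074),
("post c",101,295,.09),("postTL",68,262,.09),("postTR",134,258,.09),("postBR",135,328,.09),("postBL",77,328,.09),
("jigTL",28,26,.012),("jigBL",50,432,.012),("screwT",56,63,.012),("screwB",75,409,.012),("blkTL",90,183,.045),("blkTR",315,190,.045),("blkBR",312,346,.045),
("railTL",35,130,.02),("railTR",326,142,.02)]
R={}
for n,u,v,z in pts:
    R[n]=at_z(d,f(u,v),z); print(n,R[n].round(4))
def yaw(a,b): 
    v=R[a]-R[b]; return np.degrees(np.arctan2(-v[0],v[1]))
for a,b in [("padfrT","padfrB"),("faceT0","faceB0"),("faceTt","faceBt"),("jigTL","jigBL"),("screwT","screwB")]: print(a,yaw(a,b))
E
```

```text
padfrT [ 0.5792 -0.0274  0.072 ]
padfrB [ 0.5725 -0.0868  0.072 ]
padbkT [ 0.5678 -0.0259  0.072 ]
padbkB [ 0.5608 -0.0855  0.072 ]
faceT0 [0.6129 0.0151 0.012 ]
faceB0 [ 0.5959 -0.1328  0.012 ]
faceTt [0.616  0.0182 0.074 ]
faceBt [ 0.5966 -0.1381  0.074 ]
post c [ 0.482  -0.0453  0.09  ]
postTL [ 0.4737 -0.0344  0.09  ]
postTR [ 0.4937 -0.0348  0.09  ]
postBR [ 0.4907 -0.0564  0.09  ]
postBL [ 0.473 -0.055  0.09 ]
jigTL [0.4505 0.0324 0.012 ]
jigBL [ 0.4323 -0.1146  0.012 ]
screwT [0.4579 0.0195 0.012 ]
screwB [ 0.4433 -0.1062  0.012 ]
blkTL [ 0.4719 -0.0177  0.045 ]
blkTR [ 0.5457 -0.0258  0.045 ]
blkBR [ 0.5389 -0.0792  0.045 ]
railTL [ 0.4491 -0.0017  0.02  ]
railTR [ 0.5487 -0.0136  0.02  ]
padfrT -6.515205645254155
faceT0 -6.5801212801920475
faceTt -7.075940679477422
jigTL -7.041249367464941
screwT -6.621754489139437
```

The gap measures about 28.5–30.5 mm. One shim would leave about 19–20 mm, which is too near the jaw's end stop. Two leave about 9–10 mm, so I need two, and I'll use green and blue. Now I'll look at the rack from above.

Emit:
{"op": "step_arm", "data": {"increments": [[-0.02,0.035,-0.01,0,0,1,-1],[-0.04,0.07,-0.02,0,0,2,-1],[-0.06,0.105,-0.03,0,0,3,-1],[-0.08,0.14,-0.04,0,0,4,-1],[-0.095,0.17,-0.05,0,0,5,-1],[-0.1,0.19,-0.05,0,0,5.5,-1],[-0.1,0.19,-0.05,0,0,5.5,-1],[-0.1,0.19,-0.05,0,0,5.5,-1]]}}

```text
t: 4.93
eef_pos: [0.4797, 0.1392, 0.2513]
tool_rot: [0.0, 0.705, 0.709, 0.0]
contact_force: [0.7, -0.2, -0.1]
gripper_width: 0.999
```

```bash
python3 - <<'E'
from h import *
o=bot.get_obs(); print(o["t"],o["eef_pos"],o["tool_rot"])
d=snap("wrist","w2.png"); np.savez("w2.npz",**d); print(np.round(d["extrinsics"],3).tolist())
for t in ["shim_green_tab","shim_blue_tab","rack"]:
    print(t,[(round(x["location"][0]*640,1),round(x["location"][1]*480,1),round(x["conf"],2)) for x in bot.place_of(t,"wrist")])
a=cv2.imread("pics/w2.png")
E
```

```text
4.9333 [0.47972522 0.13916065 0.25131092] [4.95797345e-04 7.04727539e-01 7.09477869e-01 4.96608646e-05]
[[1.0, -0.005, -0.003, 0.478], [0.006, 0.944, 0.329, 0.224], [0.001, -0.329, 0.944, 0.417], [0.0, 0.0, 0.0, 1.0]]
shim_green_tab [(293.2, 132.5, 0.97), (324.1, 188.8, 0.31), (321.7, 132.8, 0.29)]
shim_blue_tab [(321.9, 188.7, 0.58)]
rack [(321.7, 129.5, 0.97)]
```

View pics/w2.png

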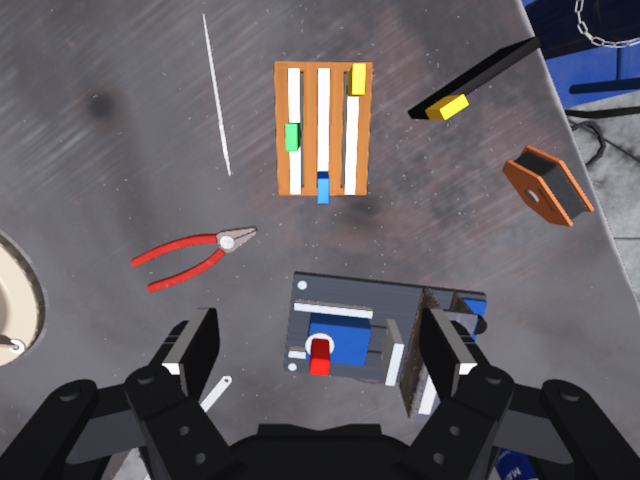

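The wrist view shows, in the rack, the green tab at (292,137), blue at (323,187) and yellow at (358,79), all on white plates. The black-plate look-alike is at (447,106), outside the rack. I'll enlarge the green and blue tabs to confirm and measure.

```bash
python3 - <<'E'
from h import *
a=cv2.imread("pics/w2.png")
cv2.imwrite("pics/w2c.png",cv2.resize(a[55:210,265:385],None,fx=3.8,fy=3.8,interpolation=cv2.INTER_CUBIC))
d=np.load("w2.npz")
for n,px,z in [("green grip",(293.2,132.5),.104),("blue grip",(321.9,188.7),.104),
  ("rTL",(275,63),.032),("rTR",(373,63),.032),("rBL",(279,194),.032),("rBR",(368,194),.032)]:
    print(n,at_z(d,px,z).round(4))
# colour blobs
im=a; hsv=cv2.cvtColor(im,cv2.COLOR_BGR2HSV)
for n,lo,hi in [("green",(55,120,60),(80,255,255)),("blue",(98,120,80),(115,255,255))]:
    m=cv2.inRange(hsv,lo,hi); m[:55]=0;m[210:]=0;m[:,:265]=0;m[:,385:]=0
    ys,xs=np.nonzero(m); print(n,len(xs),xs.min(),xs.max(),ys.min(),ys.max(), cv2.minAreaRect(np.c_[xs,ys].astype(np.float32)))
    v=hsv[:,:,2][m>0]
E
```

```text
green grip [0.457  0.2084 0.104 ]
blue grip [0.4818 0.1604 0.104 ]
rTL [0.4354 0.2703 0.032 ]
rTR [0.5317 0.2709 0.032 ]
rBL [0.4353 0.1396 0.032 ]
rBR [0.5335 0.1402 0.032 ]
green 278 285 299 123 150 ((292.0, 136.5), (27.0, 14.0), 90.0)
blue 357 317 328 172 203 ((322.5, 187.5), (31.0, 11.0), 90.0)
```

View pics/w2c.png

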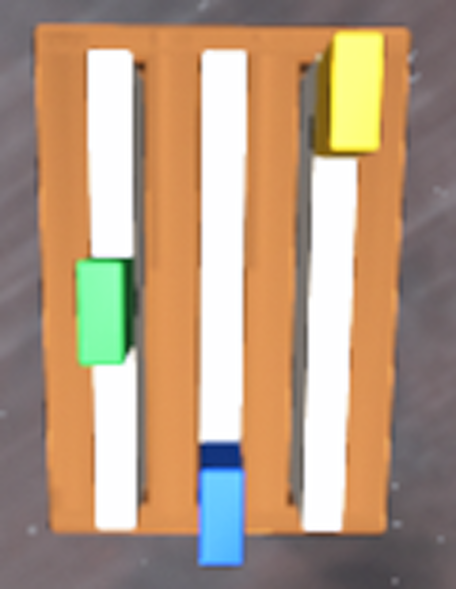

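```bash
python3 - <<'E'
from h import *
d=np.load("w2.npz")
f=lambda u,v:(265+(u)/3.8-.4,55+(v)/3.8-.4)
for n,u,v,z in [("greentop",100.5,313,.118),("bluetop",221,515.5,.118),("yellowtop",358,90,.118),
 ("g plate T",111,49,.076),("g plate B",117,528,.076),("b plate T",224,50,.076),("b plate B",221,565,.118),("y T",330,65,.076),("yB",323,530,.076)]:
    print(n,at_z(d,f(u,v),z).round(4))
E
```

```text
greentop [0.4562 0.2056 0.118 ]
bluetop [0.4824 0.1619 0.118 ]
yellowtop [0.5094 0.2497 0.118 ]
g plate T [0.4566 0.2616 0.076 ]
g plate B [0.4562 0.1498 0.076 ]
b plate T [0.4826 0.2615 0.076 ]
b plate B [0.4825 0.1505 0.118 ]
y T [0.5071 0.2585 0.076 ]
yB [0.5092 0.1496 0.076 ]
```

Emit:
{"op": "step_arm", "data": {"increments": [[-0.012,0.033,-0.01,0,0,0,0],[-0.0234,0.0655,-0.03,0,0,0,0],[-0.0234,0.0655,-0.06,0,0,0,0],[-0.0234,0.0655,-0.09,0,0,0,0],[-0.0234,0.0655,-0.12,0,0,0,0],[-0.0234,0.0655,-0.145,0,0,0,0],[-0.0234,0.0655,-0.16,0,0,0,0],[-0.0234,0.0655,-0.165,0,0,0,0],[-0.0234,0.0655,-0.165,0,0,0,0],[-0.0234,0.0655,-0.165,0,0,0,0]], "force": 50}}

```text
t: 5.97
eef_pos: [0.4573, 0.2048, 0.0866]
tool_rot: [0.0, 0.705, 0.709, 0.0]
contact_force: [0.2, 0.4, 0.2]
gripper_width: 0.5
```

```bash
python3 - <<'E'
from h import *
o=bot.get_obs(); print(o["t"],o["q"].round(2),o["eef_pos"],o["tool_rot"],o["contact_force"],o["gripper_width"])
d=snap("wrist","w3.png"); snap("side","s3.png",(300,180,460,360),4)
E
```

```text
5.9667 [-0.02  0.43 -0.64  2.04  0.36  0.78 -0.87] [0.45727565 0.20479275 0.08662914] [1.46140890e-04 7.05188551e-01 7.09019711e-01 3.68591648e-04] [0.18321086 0.37909547 0.17048281] 0.49999967454392197
```

View pics/w3.png

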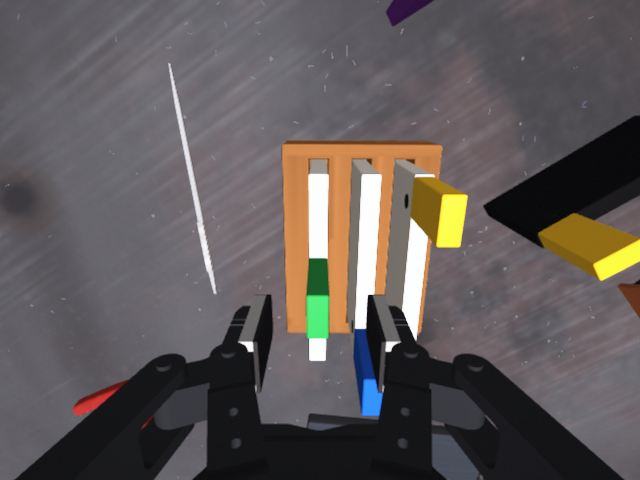

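View pics/s3.png

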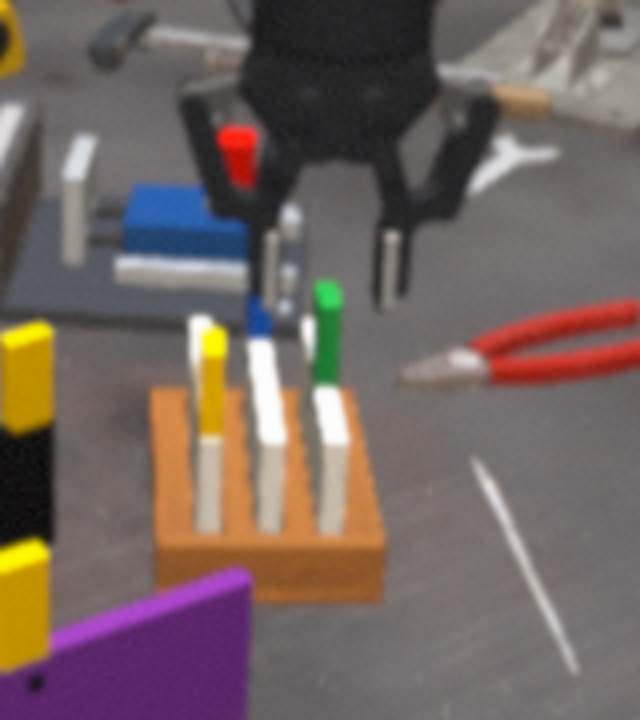

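```bash
python3 - <<'E'
from h import *
W=bot.read_camera("wrist");S=bot.read_camera("side");o=bot.get_obs()
p=o["eef_pos"];print(p)
for c,d in (("w",W),("s",S)):
    print(c,proj(d,p),proj(d,p+[0,0,.019]),proj(d,[.4562,.2056,.118]),proj(d,[.4562,.2056,.076]))
s=lambda q:((q[0]-300)*4,(q[1]-180)*4)
print(s(proj(S,p)), s(proj(S,[.4562,.2056,.118])))
E
```

```text
[0.45740148 0.20525605 0.0871939 ]
w [319.69584035 285.73940457] [319.88950574 304.23763638] [317.29509359 317.19163064] [317.41749483 275.85808033]
s [379.58679795 267.25089962] [380.10884509 257.81304357] [381.14181214 251.9567038 ] [379.97332914 272.83316419]
(np.float64(318.3471917993843), np.float64(349.00359848811513)) (np.float64(324.5672485405487), np.float64(287.8268151936235))
```

In the side view the fingertips look higher than the TCP figure implies, because they swing forward as they close. I'll close partway and check before gripping.

Emit:
{"op": "step_arm", "data": {"increments": [[0,0,0,0,0,0,0.55],[0,0,0,0,0,0,0.55],[0,0,0,0,0,0,0.55]]}}

```text
t: 6.42
eef_pos: [0.4566, 0.205, 0.0863]
tool_rot: [0.0, 0.705, 0.709, 0.0]
contact_force: [0.2, -0.0, 0.4]
gripper_width: 0.224
```

```bash
python3 - <<'E'
from h import *
o=bot.get_obs(); print(o["t"],o["eef_pos"],o["gripper_width"],o["contact_force"])
snap("wrist","w4.png",(200,220,440,420),3); snap("side","s4.png",(340,200,440,300),6)
E
```

```text
6.4167 [0.45663905 0.20503785 0.08634212] 0.22440414019425753 [ 0.2047039  -0.04770896  0.35441168]
```

View pics/w4.png

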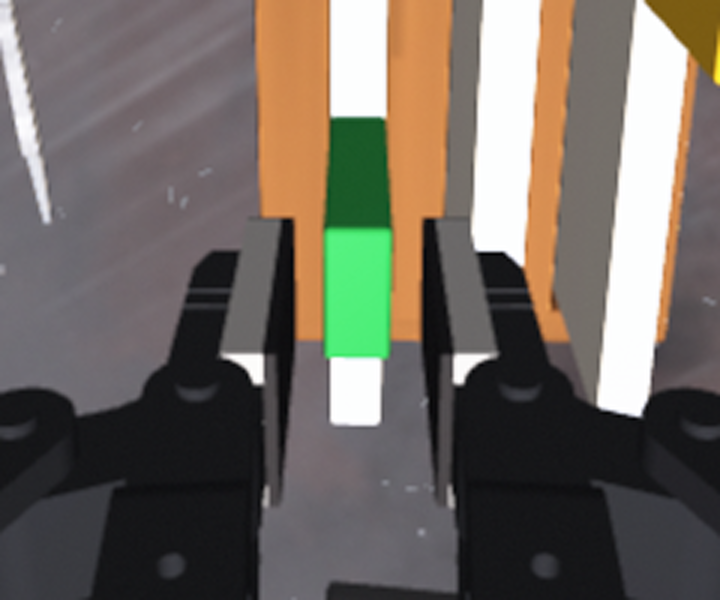

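View pics/s4.png

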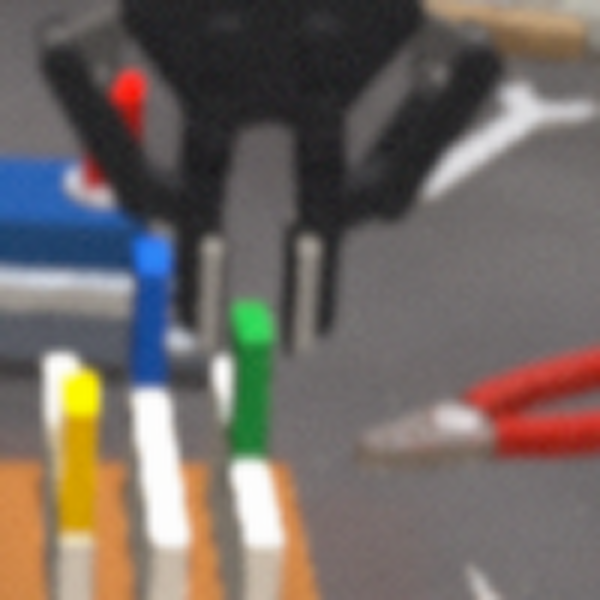

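```bash
python3 - <<'E'
from h import *
a=cv2.imread("pics/side0.png")
S=bot.read_camera("side")
print(proj(S,[.2037,-.6429,.207]),proj(S,[.2037,-.6429,.247]))
cv2.imwrite("pics/s0g.png",cv2.resize(a[40:120,400:480],None,fx=6,fy=6,interpolation=cv2.INTER_CUBIC))
T=bot.read_camera("top"); cv2.imwrite("pics/t4.png",cv2.resize(T["color"][230:330,190:290,::-1],None,fx=6,fy=6,interpolation=cv2.INTER_CUBIC))
p=[.4566,.205,.0863]
print(proj(T,p),proj(T,[.4566,.205,.118]))
for z in (.086,.095,.105,.115): print(z,[(proj(S,[.4566+dx,.205+.011,z])-[340,200])*6 for dx in (-.01,.01)])
E
```

```text
[434.56585278 109.00318856] [435.73928572  96.40531372]
[237.68961711 289.9526452 ] [235.20741042 289.34569907]
0.086 [array([277.64362431, 424.93094829]), array([209.54184041, 424.44837741])]
0.095 [array([279.30644485, 398.02823589]), array([210.91580933, 397.55933877])]
0.105 [array([281.17059876, 367.86815852]), array([212.45612957, 367.41474806])]
0.115 [array([283.05244063, 337.42190816]), array([214.01105648, 336.98429997])]
```

View pics/s0g.png

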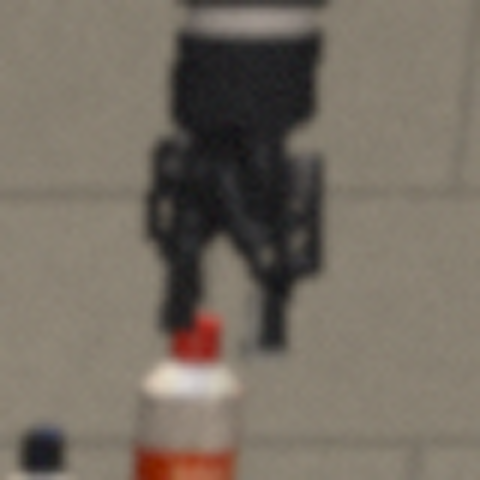

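View pics/t4.png

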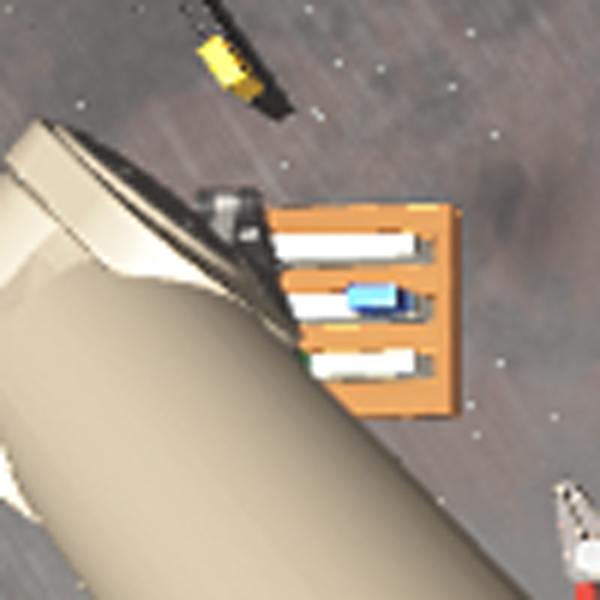

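```bash
python3 - <<'E'
from h import *
print(bot.grip_depth,[a for a in dir(bot) if not a.startswith("__")])
o=bot.get_obs();print(o["t"],o["eef_pos"])
for z in (.086,.095,.105,.111,.115,.12): 
  W=np.load("w2.npz"); break
W=bot.read_camera("wrist")
for z in (.0863,.095,.105,.111,.115): print(z,[((proj(W,[.4566+dx,.205+.011,z])-[200,220])*3).round() for dx in (-.0095,.0095)])
print([((proj(W,[.4566+dx,.2056+.011,.118])-[200,220])*3).round() for dx in (-.005,.005)])
E
```

```text
0.0187 ['PlanningError', 'get_obs', 'grip_depth', 'hand_in', 'place_of', 'read_camera', 'recognise']
6.6167 [0.45647362 0.20503901 0.08606199]
0.0863 [array([306., 140.]), array([418., 140.])]
0.095 [array([303., 162.]), array([421., 162.])]
0.105 [array([300., 190.]), array([424., 190.])]
0.111 [array([298., 208.]), array([427., 208.])]
0.115 [array([297., 221.]), array([428., 221.])]
[array([327., 227.]), array([398., 228.])]
```

Both cameras put the fingertips at about z 0.111–0.115, though the reported TCP is 0.086, so the real tips sit about 27 mm short of it. I'll lower in small steps and watch the force.

Emit:
{"op": "step_arm", "data": {"increments": [[0,0.0005,-0.003,0,0,0,0.6],[0,0.0005,-0.006,0,0,0,0.6],[0,0.0005,-0.009,0,0,0,0.6],[0,0.0005,-0.009,0,0,0,0.6]]}}

```text
t: 7.0
eef_pos: [0.456, 0.2052, 0.0762]
tool_rot: [-0.0, 0.705, 0.709, -0.001]
contact_force: [-0.4, -0.2, -0.4]
gripper_width: 0.2
```

Emit:
{"op": "step_arm", "data": {"increments": [[0,0,-0.003,0,0,0,0.6],[0,0,-0.006,0,0,0,0.6],[0,0,-0.006,0,0,0,0.6]]}}

```text
t: 7.25
eef_pos: [0.4561, 0.2053, 0.0704]
tool_rot: [-0.0, 0.705, 0.709, -0.0]
contact_force: [0.7, -0.6, -0.5]
gripper_width: 0.2
```

Emit:
{"op": "step_arm", "data": {"increments": [[0,0,-0.003,0,0,0,0.6],[0,0,-0.006,0,0,0,0.6],[0,0,-0.006,0,0,0,0.6]]}}

```text
t: 7.5
eef_pos: [0.4561, 0.2053, 0.0644]
tool_rot: [-0.0, 0.705, 0.709, -0.0]
contact_force: [0.5, -0.2, 0.2]
gripper_width: 0.197
```

```bash
python3 - <<'E'
from h import *
o=bot.get_obs(); print(o["t"],o["eef_pos"],o["gripper_width"],o["contact_force"])
snap("wrist","w5.png",(200,220,440,420),2); snap("side","s5.png",(340,200,440,300),5)
E
python3 -c "
import cv2,numpy as np
a=cv2.imread('pics/w5.png');b=cv2.imread('pics/s5.png');b=cv2.resize(b,(320,320));a=cv2.resize(a,(384,320));cv2.imwrite('pics/c5.png',np.hstack([a,b]))"
```

```text
7.5 [0.45614782 0.20532258 0.06444125] 0.19653388842196928 [ 0.51176012 -0.15194682  0.2195051 ]
```

View pics/c5.png

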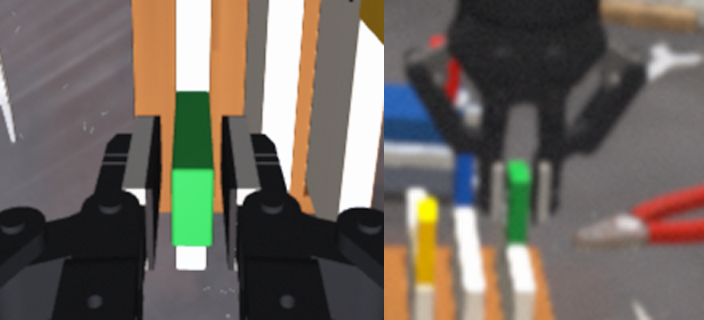

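The fingers now straddle the tab, with the tips about two thirds of the way down it and no contact. Closing.

Emit:
{"op": "step_arm", "data": {"increments": [[0,0,-0.002,0,0,0,1],[0,0,-0.002,0,0,0,1],[0,0,-0.002,0,0,0,1],[0,0,-0.002,0,0,0,1],[0,0,-0.002,0,0,0,1]], "force": 50}}

```text
t: 8.02
eef_pos: [0.4574, 0.2058, 0.064]
tool_rot: [0.001, 0.705, 0.709, 0.001]
contact_force: [-1.3, -1.6, 7.9]
gripper_width: 0.107
```

Emit:
{"op": "step_arm", "data": {"increments": [[0,0,0.01,0,0,0,1],[0,0,0.025,0,0,0,1],[0,0,0.045,0,0,0,1],[0,0,0.07,0,0,0,1],[0,0,0.095,0,0,0,1],[0,0,0.115,0,0,0,1],[0,0,0.125,0,0,0,1],[0,0,0.125,0,0,0,1]]}}

```text
t: 8.68
eef_pos: [0.4577, 0.2063, 0.1904]
tool_rot: [0.001, 0.705, 0.709, 0.002]
contact_force: [0.0, 0.6, -0.8]
gripper_width: 0.105
```

```bash
python3 - <<'E'
from h import *
o=bot.get_obs(); print(o["t"],o["eef_pos"],o["tool_rot"],o["gripper_width"],o["contact_force"])
d=snap("wrist","w6.png");np.savez("w6.npz",**d); d=snap("side","s6.png",(300,120,480,300),3.5)
E
```

```text
8.6833 [0.45769947 0.2062653  0.19036692] [0.00099128 0.70482547 0.70937733 0.00196701] 0.1052335854711796 [ 0.02483755  0.63779306 -0.82821154]
```

View pics/w6.png

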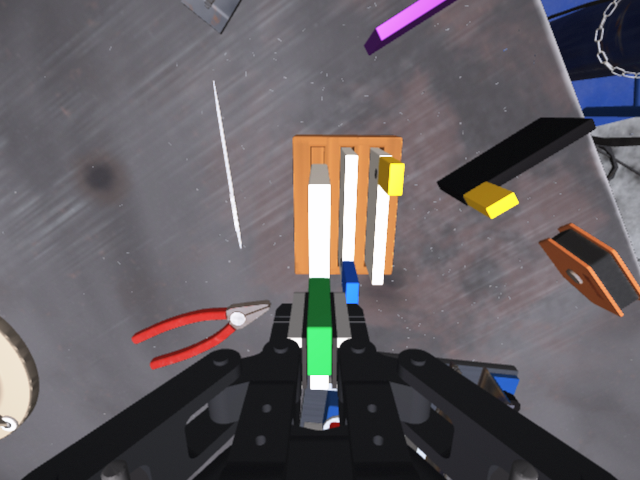

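View pics/s6.png

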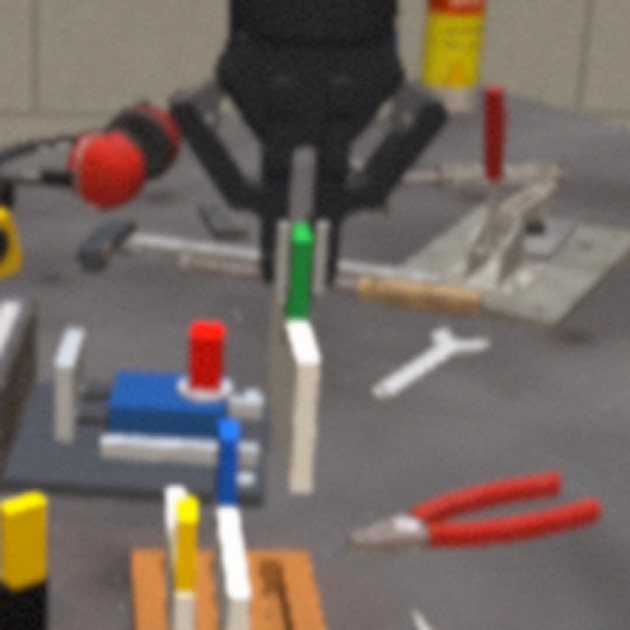

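The green shim is held upright, with its bottom about 56 mm below the TCP reading. Carrying it over the gap now.

Emit:
{"op": "step_arm", "data": {"increments": [[0.006,-0.012,0.012,0,0,0,1],[0.02,-0.038,0.02,0,0,-1,1],[0.038,-0.072,0.02,0,0,-2,1],[0.058,-0.108,0.02,0,0,-3,1],[0.077,-0.145,0.02,0,0,-4,1],[0.096,-0.182,0.02,0,0,-5,1],[0.115,-0.217,0.02,0,0,-6,1],[0.13,-0.246,0.01,0,0,-7,1],[0.139,-0.262,0,0,0,-7,1],[0.141,-0.2657,-0.01,0,0,-7,1]]}}

```text
t: 9.62
eef_pos: [0.5976, -0.0654, 0.175]
tool_rot: [-0.0, 0.749, 0.663, -0.002]
contact_force: [0.6, -0.8, -0.0]
gripper_width: 0.109
```

Emit:
{"op": "step_arm", "data": {"increments": [[0,0,-0.01,0,0,0,1],[0,0,-0.02,0,0,0,1],[0,0,-0.025,0,0,0,1],[0,0,-0.025,0,0,0,1]]}}

```text
t: 9.95
eef_pos: [0.5959, -0.0582, 0.1513]
tool_rot: [-0.001, 0.746, 0.666, -0.001]
contact_force: [-1.5, 0.9, -2.0]
gripper_width: 0.108
```

```bash
python3 - <<'E'
from h import *
o=bot.get_obs(); print(o["t"],o["eef_pos"],o["tool_rot"],o["gripper_width"],o["contact_force"])
d=snap("wrist","w7.png");np.savez("w7.npz",**d); d=snap("side","s7.png",(220,130,420,290),4)
d=snap("top","t7.png",(270,190,390,310),5)
E
```

```text
9.95 [ 0.59585832 -0.05822667  0.15125837] [-0.0013459   0.74578113  0.66618905 -0.00092078] 0.10826792915598381 [-1.47415756  0.86130594 -2.03184988]
```

View pics/w7.png

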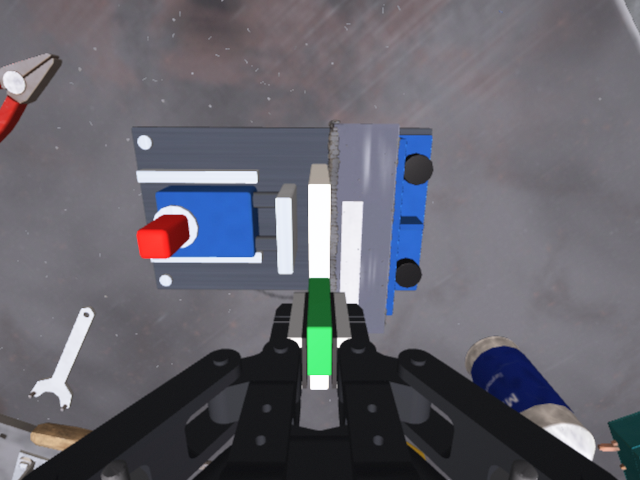

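View pics/s7.png

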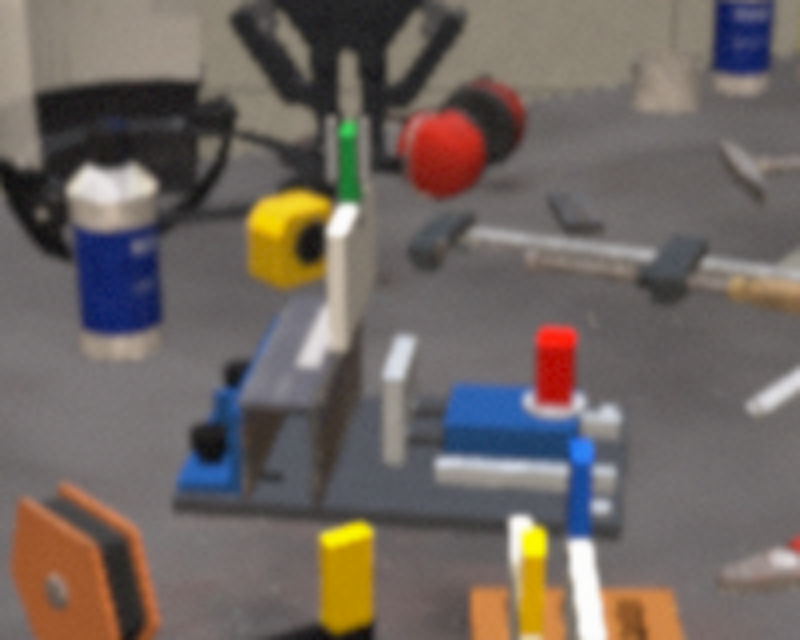

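The wrist view shows the green shim above the gap, with its top edge running from (309,183) to (330,275), the pad at (285,235) and the pressing edge near column 335. I'll measure it.

```bash
python3 - <<'E'
import cv2
a=cv2.imread("pics/w7.png")
cv2.imwrite("pics/w7c.png",cv2.resize(a[115:295,250:360],None,fx=4,fy=4,interpolation=cv2.INTER_CUBIC))
cv2.imwrite("pics/w7d.png",cv2.resize(a[115:295,125:325],None,fx=4,fy=4,interpolation=cv2.INTER_CUBIC)[:600])
E
```

```text
(no output)
```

View pics/w7c.png

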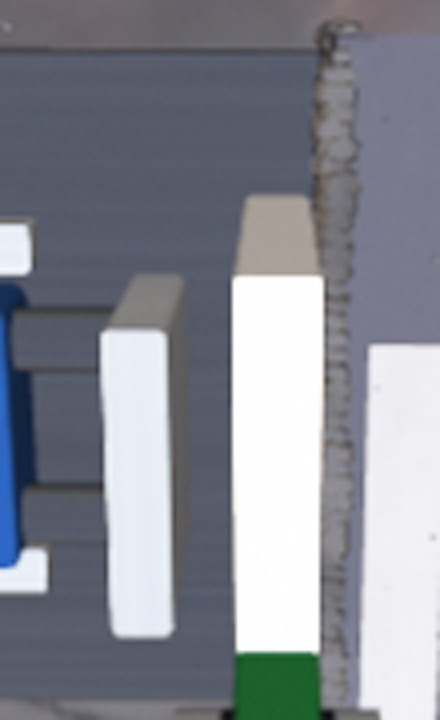

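View pics/t7.png

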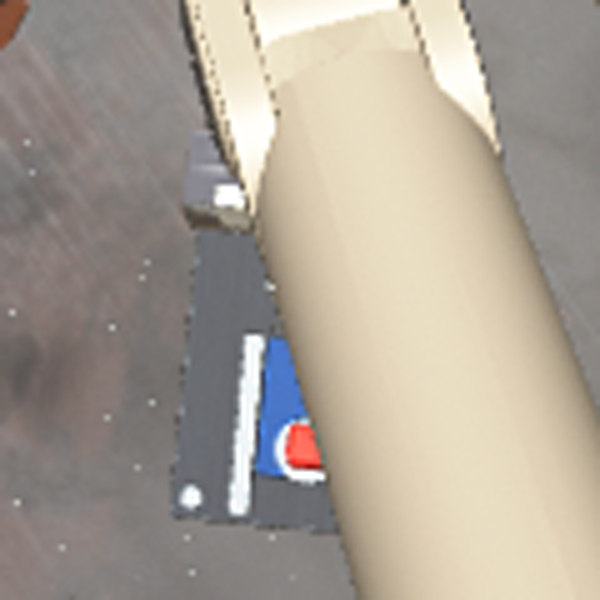

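```bash
python3 - <<'E'
from h import *
d=np.load("w7.npz"); print(d["extrinsics"].round(4).tolist())
f=lambda u,v:(250+u/4-.4,115+v/4-.4)
f2=lambda u,v:(125+u/4-.4,115+v/4-.4)
# frame: jig yaw
y=np.radians(-6.6); xh=np.array([np.cos(y),np.sin(y)]); yh=np.array([-np.sin(y),np.cos(y)]); O=np.array([.5759,-.0571])
for n,u,v,z in [("pad front T",167,329,.072),("pad front B",174,635,.072),("pad back T",100,330,.072),("pad back B",113,635,.072),("pad frt bottomT",184,277,.016),
 ("face base T",318,52,.012),("face base T2",316,150,.012),("faceB2 ",326,400,.012),("face right T",358,60,.074),("right M",357,250,.074),("right B",352,500,.074),
 ("shim TL",233,277,.163),("shim TR",323,277,.163),("shim BL",235,652,.163),("shim BR",320,652,.163),("shim botL",246,195,.095),("shim botR",311,195,.095)]:
    p=at_z(d,f(u,v),z); r=p[:2]-O; print(n,p.round(4),"jig:",(r@xh*1e3).round(1),(r@yh*1e3).round(1))
E
```

```text
[[0.9936, 0.106, 0.0395, 0.6053], [-0.1131, 0.9388, 0.3255, 0.0258], [-0.0026, -0.3279, 0.9447, 0.3173], [0.0, 0.0, 0.0, 1.0]]
pad front T [ 0.5791 -0.0269  0.072 ] jig: -0.3 30.4
pad front B [ 0.5722 -0.0856  0.072 ] jig: -0.4 -28.8
pad back T [ 0.5673 -0.0257  0.072 ] jig: -12.1 30.2
pad back B [ 0.5607 -0.0843  0.072 ] jig: -12.0 -28.8
pad frt bottomT [ 0.5783 -0.0281  0.016 ] jig: -1.0 29.1
face base T [0.6116 0.0142 0.012 ] jig: 27.2 75.0
face base T2 [ 0.6091 -0.0053  0.012 ] jig: 27.0 55.3
faceB2  [ 0.6056 -0.0597  0.012 ] jig: 29.8 0.8
face right T [0.6167 0.0146 0.074 ] jig: 32.3 75.9
right M [ 0.6136 -0.0165  0.074 ] jig: 32.7 44.7
right B [ 0.6083 -0.0616  0.074 ] jig: 32.7 -0.8
shim TL [ 0.5968 -0.0024  0.163 ] jig: 14.4 56.7
shim TR [ 0.6066 -0.0035  0.163 ] jig: 24.3 56.7
shim BL [ 0.5914 -0.0474  0.163 ] jig: 14.3 11.5
shim BR [ 0.6015 -0.0485  0.163 ] jig: 24.5 11.5
shim botL [ 0.5966 -0.0024  0.095 ] jig: 14.3 56.7
shim botR [ 0.6066 -0.0036  0.095 ] jig: 24.3 56.7
```

The shim is square with the jig (yaw −6.6°), its faces are at jig x 14.4–24.4 and it's centred in y. The pressing face reads about 27–29 mm. Lowering, with a small shift back from the pressing.

Emit:
{"op": "step_arm", "data": {"increments": [[-0.0015,0,-0.004,0,0,0,1],[-0.0015,0,-0.012,0,0,0,1],[-0.0015,0,-0.022,0,0,0,1],[-0.0015,0,-0.034,0,0,0,1],[-0.0015,0,-0.046,0,0,0,1],[-0.0015,0,-0.058,0,0,0,1],[-0.0015,0,-0.068,0,0,0,1],[-0.0015,0,-0.074,0,0,0,1],[-0.0015,0,-0.076,0,0,0,1],[-0.0015,0,-0.076,0,0,0,1]]}}

```text
t: 10.93
eef_pos: [0.5957, -0.0601, 0.0763]
tool_rot: [-0.0, 0.747, 0.665, -0.0]
contact_force: [-0.2, -0.5, -0.9]
gripper_width: 0.107
```

```bash
python3 - <<'E'
from h import *
o=bot.get_obs(); print(o["t"],o["eef_pos"],o["tool_rot"],o["gripper_width"],o["contact_force"])
d=snap("wrist","w8.png",(200,60,420,300),2.5);np.savez("w8.npz",**d); d=snap("side","s8.png",(240,160,380,270),5)
E
```

```text
10.9333 [ 0.59567074 -0.06010612  0.0762578 ] [-4.42230284e-04  7.46728641e-01  6.65128598e-01 -2.96794836e-04] 0.1072980600996831 [-0.18642994 -0.52695415 -0.90231109]
```

View pics/w8.png

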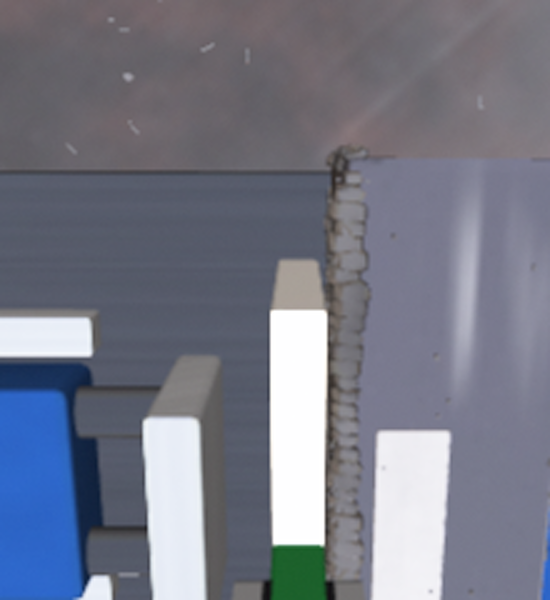

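View pics/s8.png

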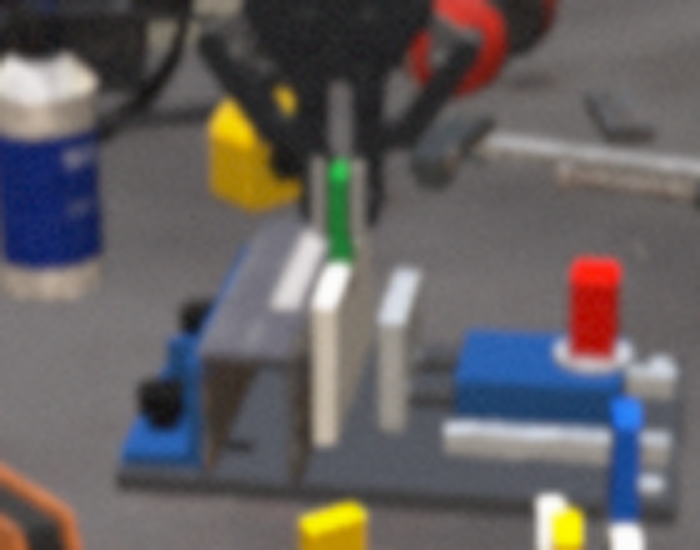

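Emit:
{"op": "step_arm", "data": {"increments": [[0,0,-0.004,0,0,0,1],[0,0,-0.007,0,0,0,1],[0,0,-0.0085,0,0,0,1],[0,0,-0.0085,0,0,0,1]]}}

```text
t: 11.37
eef_pos: [0.5957, -0.0603, 0.0682]
tool_rot: [-0.0, 0.747, 0.665, -0.0]
contact_force: [-1.2, 0.6, -0.4]
gripper_width: 0.111
```

```bash
python3 - <<'E'
from h import *
o=bot.get_obs(); print(o["t"],o["eef_pos"],o["tool_rot"],o["gripper_width"],o["contact_force"])
E
```

```text
11.3667 [ 0.59574909 -0.06030701  0.06822362] [-1.04590070e-04  7.46815717e-01  6.65031012e-01 -1.65638474e-04] 0.11115338563168164 [-1.2233388   0.59580921 -0.39007624]
```

Emit:
{"op": "step_arm", "data": {"increments": [[0,0,-0.001,0,0,0,1],[0,0,-0.0015,0,0,0,1],[0,0,-0.0015,0,0,0,1]]}}

```text
t: 11.62
eef_pos: [0.5962, -0.0603, 0.068]
tool_rot: [0.0, 0.747, 0.665, 0.0]
contact_force: [-2.7, 0.2, 7.2]
gripper_width: 0.109
```

The shim is seated (7 N upward). I'll unload slightly, release and retreat upward.

Emit:
{"op": "step_arm", "data": {"increments": [[0,0,0.001,0,0,0,1],[0,0,0.001,0,0,0,0.7],[0,0,0.001,0,0,0,0.5],[0,0,0.001,0,0,0,0.3],[0,0,0.001,0,0,0,0.2],[0,0,0.001,0,0,0,0.2]]}}

```text
t: 12.12
eef_pos: [0.5959, -0.0602, 0.0679]
tool_rot: [-0.0, 0.747, 0.665, 0.0]
contact_force: [-0.3, 0.6, 0.2]
gripper_width: 0.398
```

```bash
python3 - <<'E'
from h import *
o=bot.get_obs(); print(o["t"],o["eef_pos"],o["tool_rot"],o["gripper_width"],o["contact_force"])
d=snap("wrist","w9.png",(200,60,420,390),1.8);np.savez("w9.npz",**d); d=snap("side","s9.png",(240,160,380,270),5)
E
```

```text
12.1167 [ 0.59594028 -0.06017564  0.06791974] [-4.50023181e-05  7.46756533e-01  6.65097496e-01  6.07606948e-06] 0.39772927838389577 [-0.28585131  0.5721186   0.20577009]
```

View pics/w9.png

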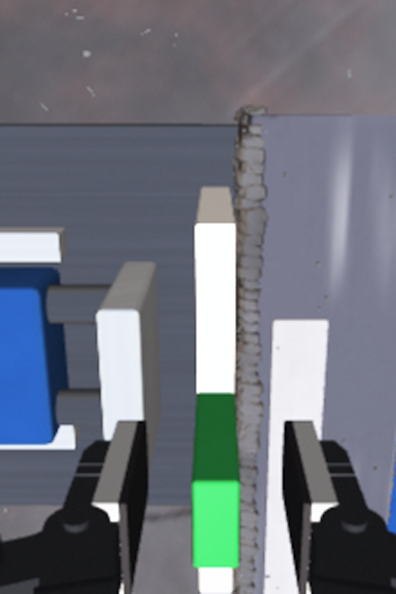

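View pics/s9.png

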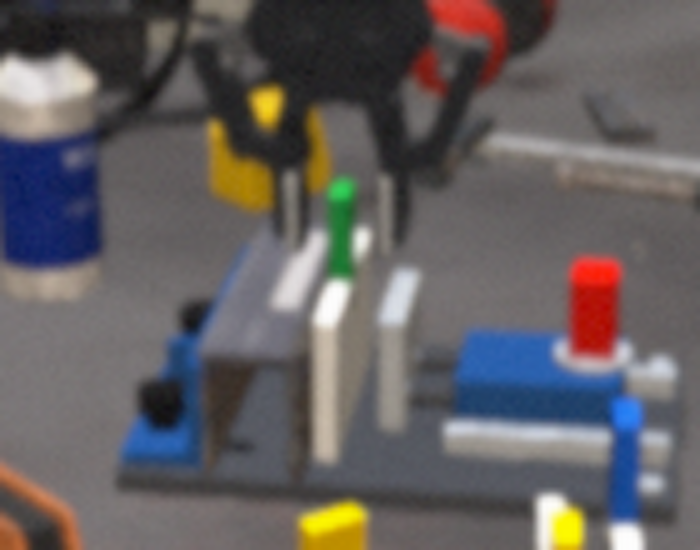

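The green shim stands free and upright in the gap. Next is the blue one.

Emit:
{"op": "step_arm", "data": {"increments": [[0,0,0.02,0,0,0,0.2],[0,0,0.055,0,0,0,0.2],[-0.005,0.01,0.08,0,0,0,0.2],[-0.02,0.04,0.09,0,0,1,0.2],[-0.038,0.075,0.09,0,0,2.5,0.2],[-0.056,0.11,0.09,0,0,4,0.2],[-0.074,0.145,0.09,0,0,5.5,0.2],[-0.092,0.18,0.09,0,0,7,0.3],[-0.107,0.208,0.085,0,0,7,0.4],[-0.1133,0.2213,0.08,0,0,7,0.4]]}}

```text
t: 13.05
eef_pos: [0.4803, 0.1658, 0.1486]
tool_rot: [-0.0, 0.703, 0.712, 0.001]
contact_force: [-0.3, -0.0, 0.2]
gripper_width: 0.299
```

Emit:
{"op": "step_arm", "data": {"increments": [[0,0,-0.01,0,0,0,0.4],[0,0,-0.025,0,0,0,0.4],[0,0,-0.035,0,0,0,0.4],[0,0,-0.035,0,0,0,0.4]]}}

```text
t: 13.38
eef_pos: [0.4816, 0.1594, 0.1107]
tool_rot: [-0.001, 0.705, 0.709, -0.002]
contact_force: [-0.4, 1.4, 0.7]
gripper_width: 0.302
```

```bash
python3 - <<'E'
from h import *
o=bot.get_obs(); print(o["t"],o["eef_pos"],o["tool_rot"],o["gripper_width"],o["contact_force"])
d=snap("wrist","w10.png");np.savez("w10.npz",**d)
E
```

```text
13.3833 [0.48159011 0.15936839 0.11071194] [-0.00074652  0.70521015  0.70899542 -0.00189364] 0.3015037125108348 [-0.36911051  1.44492575  0.67384546]
```

View pics/w10.png

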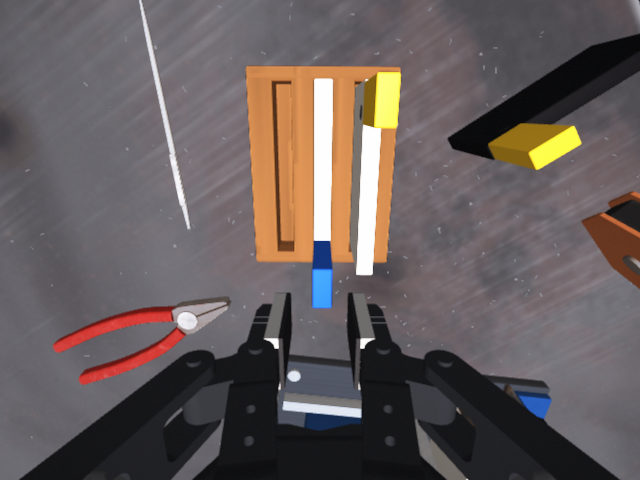

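The blue tab at (321,285) is centred between the fingers. Going down.

Emit:
{"op": "step_arm", "data": {"increments": [[0,0,-0.01,0,0,0,0.4],[0,0,-0.022,0,0,0,0.4],[0,0,-0.034,0,0,0,0.5],[0,0,-0.044,0,0,0,0.5],[0,0,-0.048,0,0,0,0.5],[0,0,-0.048,0,0,0,0.5],[0,0,-0.048,0,0,0,0.5]]}}

```text
t: 14.02
eef_pos: [0.4825, 0.1612, 0.0647]
tool_rot: [-0.0, 0.705, 0.71, -0.0]
contact_force: [0.1, 0.1, -0.6]
gripper_width: 0.252
```

```bash
python3 - <<'E'
from h import *
o=bot.get_obs(); print(o["t"],o["eef_pos"],o["tool_rot"],o["gripper_width"],o["contact_force"])
d=snap("wrist","w11.png",(200,180,440,420),2)
print(at_z(d,(0,0),.118)) 
E
```

```text
14.0167 [0.48248965 0.16122195 0.0647264 ] [-2.33211790e-04  7.04704412e-01  7.09500940e-01 -2.30830253e-04] 0.25160454861850295 [ 0.10462049  0.10018059 -0.63774163]
[0.39412648 0.27463671 0.118     ]
```

View pics/w11.png

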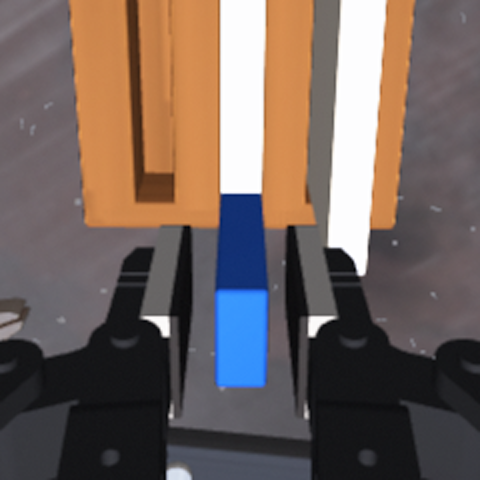

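Emit:
{"op": "step_arm", "data": {"increments": [[0,0,0,0,0,0,1],[0,0,0,0,0,0,1],[0,0,0,0,0,0,1],[0,0,0,0,0,0,1],[0,0,0,0,0,0,1]], "force": 70}}

```text
t: 14.48
eef_pos: [0.4833, 0.1613, 0.0656]
tool_rot: [0.0, 0.705, 0.709, 0.001]
contact_force: [-0.7, -0.4, 6.1]
gripper_width: 0.105
```

Emit:
{"op": "step_arm", "data": {"increments": [[0,0,0.01,0,0,0,1],[0,0,0.025,0,0,0,1],[0,0,0.045,0,0,0,1],[0,0,0.07,0,0,0,1],[0,0,0.095,0,0,0,1],[0,0,0.12,0,0,0,1],[0,0,0.14,0,0,0,1],[0,0,0.15,0,0,0,1],[0,0,0.15,0,0,0,1]]}}

```text
t: 15.23
eef_pos: [0.4837, 0.1616, 0.2172]
tool_rot: [0.001, 0.705, 0.709, 0.002]
contact_force: [0.6, -1.1, -1.1]
gripper_width: 0.101
```

```bash
python3 - <<'E'
from h import *
o=bot.get_obs(); print(o["t"],o["eef_pos"],o["tool_rot"],o["gripper_width"],o["contact_force"])
d=snap("wrist","w12.png",(200,80,440,420),1.8); d=snap("side","s12.png",(280,120,440,300),3.3)
E
```

```text
15.2333 [0.48366668 0.1616279  0.21724019] [0.00100795 0.70482511 0.70937852 0.00162925] 0.10100521618984123 [ 0.55801713 -1.06644715 -1.12793029]
```

View pics/s12.png

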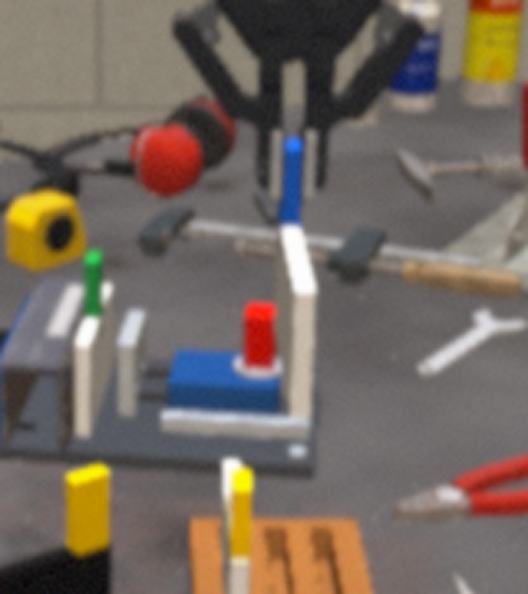

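View pics/w12.png

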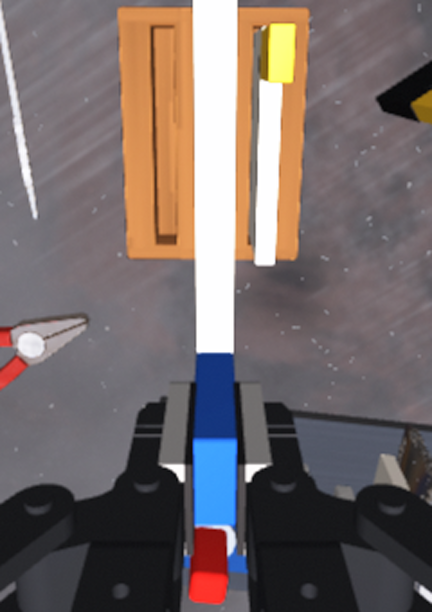

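The blue shim is held upright. I'll carry it to just in front of the green one and hover.

Emit:
{"op": "step_arm", "data": {"increments": [[0.003,-0.008,0,0,0,0,1],[0.011,-0.03,0,0,0,-1,1],[0.023,-0.062,0,0,0,-2,1],[0.036,-0.098,0,0,0,-3,1],[0.049,-0.134,0,0,0,-4,1],[0.062,-0.17,0,0,0,-5,1],[0.074,-0.204,0,0,0,-6,1],[0.085,-0.234,-0.004,0,0,-7,1],[0.093,-0.255,-0.01,0,0,-7,1],[0.096,-0.2633,-0.015,0,0,-7,1]]}}

```text
t: 16.17
eef_pos: [0.5782, -0.1078, 0.1975]
tool_rot: [-0.0, 0.749, 0.663, -0.002]
contact_force: [0.2, -0.2, -0.9]
gripper_width: 0.102
```

Emit:
{"op": "step_arm", "data": {"increments": [[0,0,-0.004,0,0,0,1],[0,0,-0.006,0,0,0,1],[0,0,-0.006,0,0,0,1],[0,0,-0.006,0,0,0,1],[0,0,-0.006,0,0,0,1]]}}

```text
t: 16.58
eef_pos: [0.5787, -0.1005, 0.1944]
tool_rot: [0.0, 0.746, 0.666, 0.0]
contact_force: [-0.2, -0.3, -0.2]
gripper_width: 0.107
```

```bash
python3 - <<'E'
from h import *
o=bot.get_obs(); print(o["t"],o["eef_pos"],o["tool_rot"],o["gripper_width"],o["contact_force"])
d=snap("wrist","w13.png");np.savez("w13.npz",**d); d=snap("side","s13.png",(240,130,380,270),5)
a=cv2.imread("pics/w13.png");cv2.imwrite("pics/w13c.png",cv2.resize(a[50:290,230:380],None,fx=4,fy=4,interpolation=cv2.INTER_CUBIC)[:800])
E
```

```text
16.5833 [ 0.57865704 -0.10050537  0.19442249] [6.86959976e-05 7.45919102e-01 6.66036497e-01 2.71080851e-04] 0.10689698205776882 [-0.15806576 -0.28004728 -0.18727136]
```

View pics/w13.png

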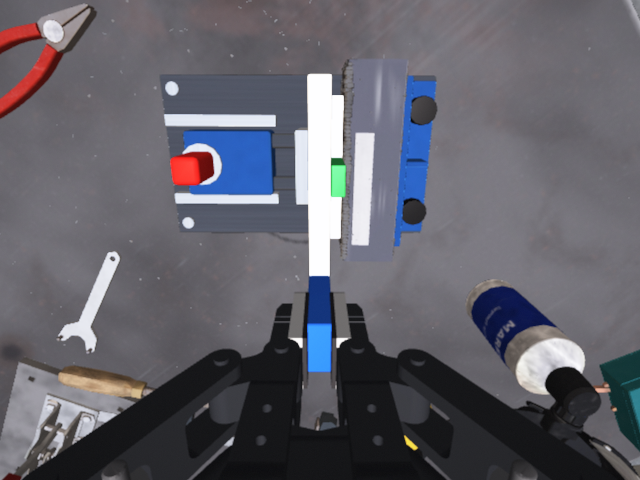

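View pics/s13.png

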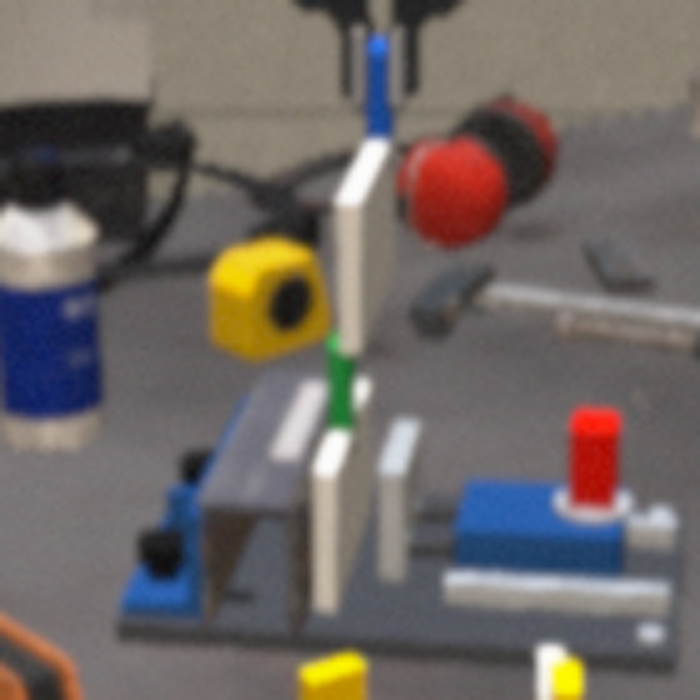

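View pics/w13c.png

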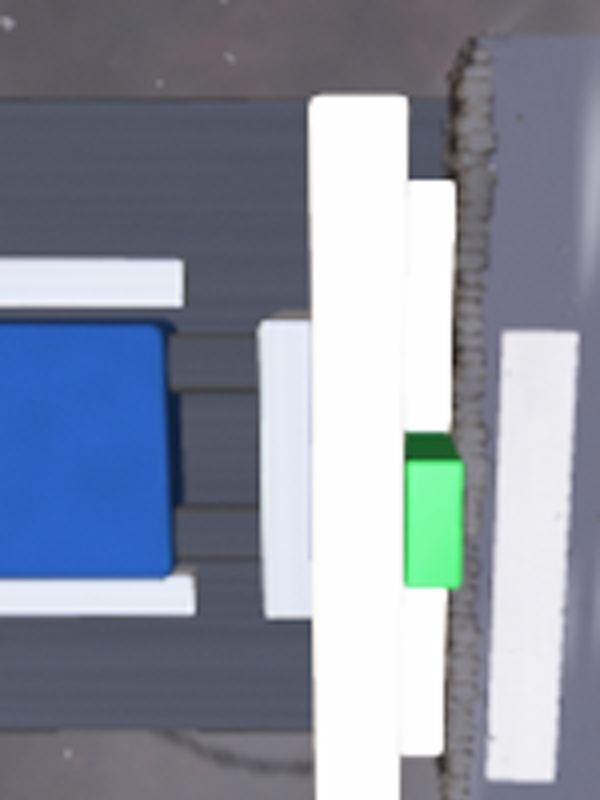

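```bash
python3 - <<'E'
from h import *
d=np.load("w13.npz")
f=lambda u,v:(230+u/4-.4,50+v/4-.4)
y=np.radians(-6.6); xh=np.array([np.cos(y),np.sin(y)]); yh=np.array([-np.sin(y),np.cos(y)]); O=np.array([.5759,-.0571])
for n,u,v,z in [("pad back T",260,322,.072),("pad back B",265,617,.072),("green TR",456,182,.08),("green BR",443,755,.08),("gtab TR",463,460,.122),("gtab BR",461,588,.122),("gtab M",434,524,.122),
 ("blue TL",311,97,.2054),("blue TR",408,97,.2054),("blue lowL",315,790,.2054),("blue lowR",400,790,.2054),("base T",100,98,.012),("base B",100,730,.012),("face T",455,60,.012),("face T",452,170,.012)]:
    p=at_z(d,f(u,v),z); r=p[:2]-O; print(n,p.round(4),"jig:",(r@xh*1e3).round(1),(r@yh*1e3).round(1))
E
```

```text
pad back T [ 0.5676 -0.0262  0.072 ] jig: -11.8 29.7
pad back B [ 0.5606 -0.0847  0.072 ] jig: -12.0 -29.2
green TR [ 0.6072 -0.0056  0.08  ] jig: 25.2 54.7
green BR [ 0.5944 -0.1165  0.08  ] jig: 25.2 -56.8
gtab TR [ 0.6015 -0.0501  0.122 ] jig: 24.7 9.9
gtab BR [ 0.5993 -0.0717  0.122 ] jig: 24.9 -11.8
gtab M [ 0.5957 -0.0602  0.122 ] jig: 20.0 -0.8
blue TL [ 0.5848 -0.001   0.2054] jig: 2.3 56.8
blue TR [ 0.5944 -0.0021  0.2054] jig: 12.0 56.8
blue lowL [ 0.576  -0.0743  0.2054] jig: 2.1 -17.1
blue lowR [ 0.5859 -0.0755  0.2054] jig: 12.0 -17.1
base T [0.5343 0.0235 0.012 ] jig: -50.6 75.2
base B [ 0.5086 -0.1238  0.012 ] jig: -59.2 -74.0
face T [0.6141 0.0221 0.012 ] jig: 28.8 83.1
face T [ 6.113e-01 -4.000e-04  1.200e-02] jig: 28.7 60.4
```

Green sits square at jig x 15–25, y −1. Blue hovers square at x 2–12, with about 3 mm to green and 2 mm to the pad. Lowering it.

Emit:
{"op": "step_arm", "data": {"increments": [[0.0004,0,-0.005,0,0,0,1],[0.0004,0,-0.015,0,0,0,1],[0.0004,0,-0.028,0,0,0,1],[0.0004,0,-0.042,0,0,0,1],[0.0004,0,-0.056,0,0,0,1],[0.0004,0,-0.07,0,0,0,1],[0.0004,0,-0.084,0,0,0,1],[0.0004,0,-0.097,0,0,0,1],[0.0004,0,-0.106,0,0,0,1],[0.0004,0,-0.11,0,0,0,1]]}}

```text
t: 17.52
eef_pos: [0.5778, -0.1021, 0.0818]
tool_rot: [-0.001, 0.747, 0.665, -0.001]
contact_force: [0.1, -0.4, -1.7]
gripper_width: 0.105
```

Emit:
{"op": "step_arm", "data": {"increments": [[0,0,-0.004,0,0,0,1],[0,0,-0.008,0,0,0,1],[0,0,-0.011,0,0,0,1],[0,0,-0.012,0,0,0,1],[0,0,-0.012,0,0,0,1]]}}

```text
t: 17.93
eef_pos: [0.5792, -0.1022, 0.0721]
tool_rot: [0.0, 0.747, 0.665, 0.0]
contact_force: [-0.2, -0.4, -1.6]
gripper_width: 0.107
```

```bash
python3 - <<'E'
from h import *
o=bot.get_obs(); print(o["t"],o["eef_pos"],o["tool_rot"],o["gripper_width"],o["contact_force"])
d=snap("side","s14.png",(240,160,380,270),5)
E
```

```text
17.9333 [ 0.57918238 -0.1022274   0.0721048 ] [1.23658896e-04 7.46788725e-01 6.65061333e-01 8.41690555e-05] 0.10687434417107533 [-0.17556605 -0.44830351 -1.57511041]
```

View pics/s14.png

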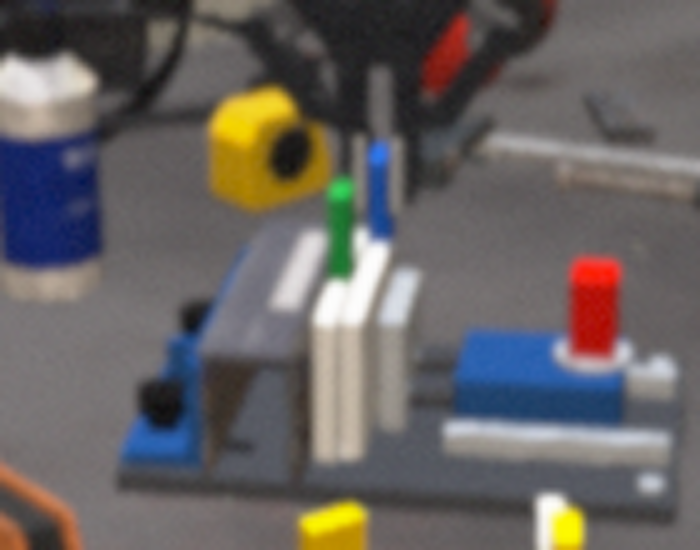

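Emit:
{"op": "step_arm", "data": {"increments": [[0,0,-0.001,0,0,0,1],[0,0,-0.002,0,0,0,1],[0,0,-0.002,0,0,0,1]]}}

```text
t: 18.23
eef_pos: [0.5791, -0.1023, 0.07]
tool_rot: [0.0, 0.747, 0.665, 0.0]
contact_force: [-0.1, 0.6, -2.0]
gripper_width: 0.105
```

Emit:
{"op": "step_arm", "data": {"increments": [[0,0,-0.001,0,0,0,1],[0,0,-0.0015,0,0,0,1],[0,0,-0.0015,0,0,0,1]]}}

```text
t: 18.48
eef_pos: [0.5795, -0.1024, 0.0696]
tool_rot: [0.0, 0.747, 0.665, 0.0]
contact_force: [-2.6, -0.4, 7.8]
gripper_width: 0.102
```

The blue shim is seated (8 N). Releasing.

Emit:
{"op": "step_arm", "data": {"increments": [[0,0,0.001,0,0,0,1],[0,0,0.001,0,0,0,0.7],[0,0,0.001,0,0,0,0.5],[0,0,0.001,0,0,0,0.3],[0,0,0.001,0,0,0,0.2],[0,0,0.001,0,0,0,0.2]]}}

```text
t: 18.98
eef_pos: [0.579, -0.1022, 0.0694]
tool_rot: [-0.0, 0.747, 0.665, -0.0]
contact_force: [-0.0, 0.1, -0.2]
gripper_width: 0.4
```

Emit:
{"op": "step_arm", "data": {"increments": [[0,0,0.015,0,0,0,0.2],[0,0,0.04,0,0,0,0.2],[0,0,0.07,0,0,0,0.2],[0,0,0.09,0,0,0,0.2],[0,0,0.1,0,0,0,0.2],[0,0,0.1,0,0,0,0.2],[0,0,0.1,0,0,0,0.2]]}}

```text
t: 19.57
eef_pos: [0.5788, -0.1023, 0.169]
tool_rot: [0.0, 0.747, 0.665, -0.0]
contact_force: [-0.1, 0.1, -0.4]
gripper_width: 0.401
```

```bash
python3 - <<'E'
from h import *
o=bot.get_obs(); print(o["t"],o["eef_pos"],o["tool_rot"],o["gripper_width"],o["contact_force"])
d=snap("side","s15.png",(240,160,380,270),5)
d=snap("wrist","w15.png");np.savez("w15.npz",**d)
a=cv2.imread("pics/w15.png");cv2.imwrite("pics/w15c.png",cv2.resize(a[20:290,120:420],None,fx=2.6,fy=2.6,interpolation=cv2.INTER_CUBIC))
E
```

```text
19.5667 [ 0.57879006 -0.10231613  0.16898823] [ 1.02931672e-05  7.46820007e-01  6.65026208e-01 -1.42030990e-04] 0.4013485723439169 [-0.11789481  0.1142686  -0.40559787]
```

View pics/w15c.png

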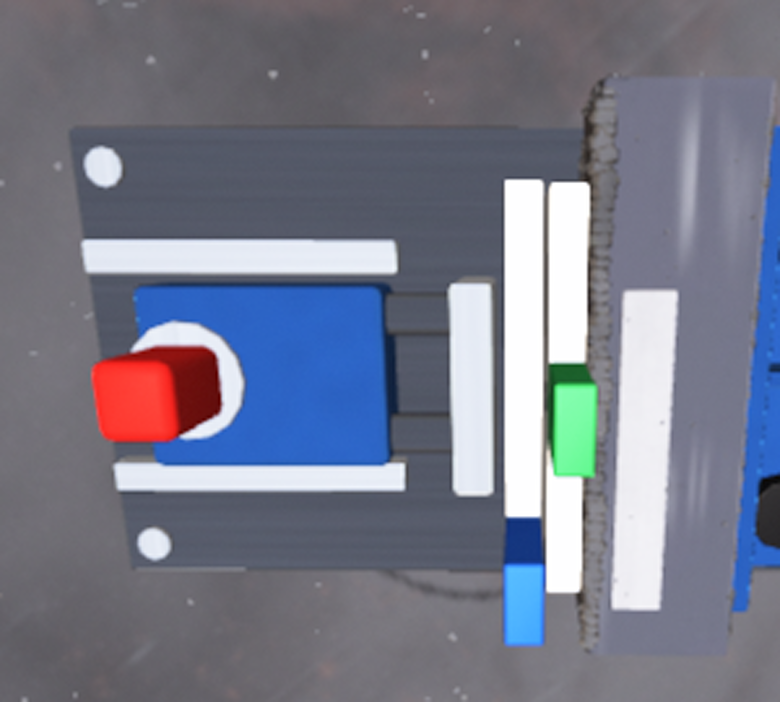

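View pics/s15.png

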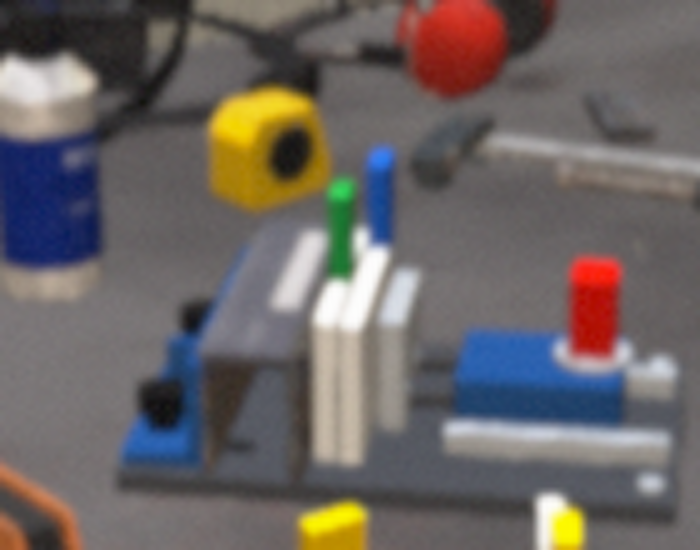

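Both shims stand square side by side. Moving to above the red post, opening along the jig's x.

Emit:
{"op": "step_arm", "data": {"increments": [[-0.015,0.008,0,0,0,0,0],[-0.04,0.023,0,0,0,0,0],[-0.065,0.038,0,0,0,0,0],[-0.085,0.049,0,0,0,0,0],[-0.0967,0.0559,-0.01,0,0,0,0],[-0.0967,0.0559,-0.03,0,0,0,0],[-0.0967,0.0559,-0.05,0,0,0,0],[-0.0967,0.0559,-0.06,0,0,0,0],[-0.0967,0.0559,-0.06,0,0,0,0],[-0.0967,0.0559,-0.06,0,0,0,0]]}}

```text
t: 20.5
eef_pos: [0.4817, -0.0462, 0.1087]
tool_rot: [-0.001, 0.747, 0.665, -0.001]
contact_force: [0.0, -0.2, 0.4]
gripper_width: 0.499
```

```bash
python3 - <<'E'
from h import *
o=bot.get_obs(); print(o["t"],o["q"].round(2),o["eef_pos"],o["tool_rot"],o["gripper_width"],o["contact_force"])
d=snap("wrist","w16.png");np.savez("w16.npz",**d)
d=snap("side","s16.png",(240,120,400,270),4)
E
```

```text
20.5 [ 0.41  0.34 -0.53  2.07  0.24  0.79 -0.37] [ 0.48174753 -0.04615702  0.10872748] [-1.03204592e-03  7.46718787e-01  6.65138746e-01 -6.59935905e-04] 0.49899710944376124 [ 0.01316919 -0.21369967  0.40157176]
```

View pics/w16.png

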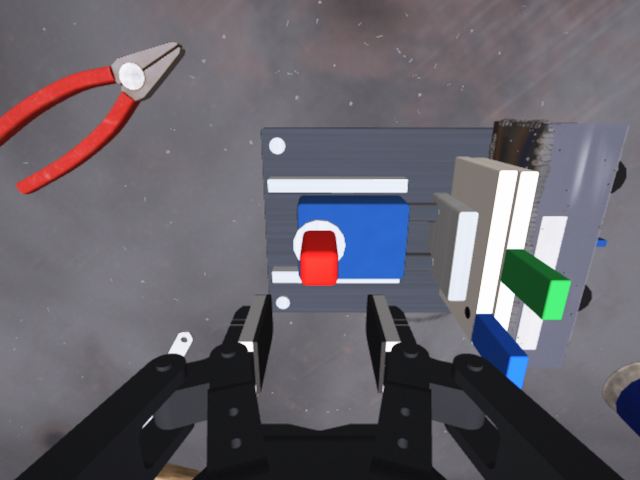

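View pics/s16.png

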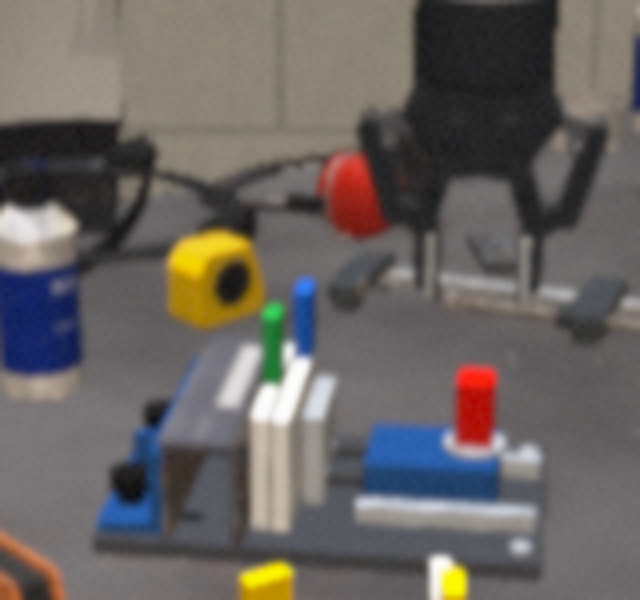

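Emit:
{"op": "step_arm", "data": {"increments": [[0,0,-0.01,0,0,0,0],[0,0,-0.025,0,0,0,0],[0,0,-0.04,0,0,0,0],[0,0,-0.052,0,0,0,0],[0,0,-0.06,0,0,0,0],[0,0,-0.063,0,0,0,0],[0,0,-0.063,0,0,0,0]]}}

```text
t: 21.18
eef_pos: [0.482, -0.0462, 0.0459]
tool_rot: [-0.0, 0.747, 0.665, -0.0]
contact_force: [-0.6, -0.7, -0.3]
gripper_width: 0.499
```

Emit:
{"op": "step_arm", "data": {"increments": [[0,0,-0.004,0,0,0,0],[0,0,-0.008,0,0,0,0],[0,0,-0.01,0,0,0,0],[0,0,-0.01,0,0,0,0]]}}

```text
t: 21.52
eef_pos: [0.4822, -0.0463, 0.0363]
tool_rot: [-0.0, 0.747, 0.665, -0.0]
contact_force: [0.0, -0.1, 0.2]
gripper_width: 0.502
```

```bash
python3 - <<'E'
from h import *
o=bot.get_obs(); print(o["t"],o["eef_pos"],o["tool_rot"],o["gripper_width"],o["contact_force"])
d=snap("wrist","w17.png",(180,150,560,420),2)
d=snap("side","s17.png",(240,130,400,270),4)
E
```

```text
21.5167 [ 0.48221243 -0.04631298  0.03629471] [-7.57181867e-05  7.46761920e-01  6.65091437e-01 -1.03353294e-04] 0.5023335477263676 [ 0.02419887 -0.115292    0.22816828]
```

View pics/w17.png

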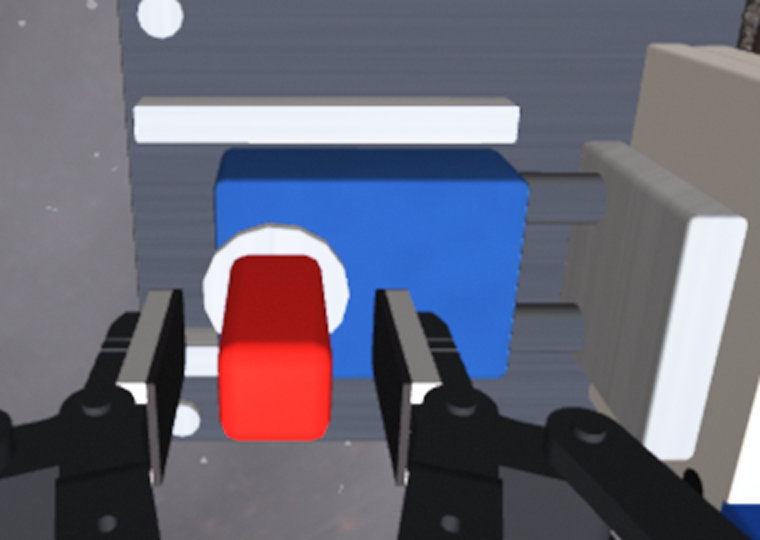

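View pics/s17.png

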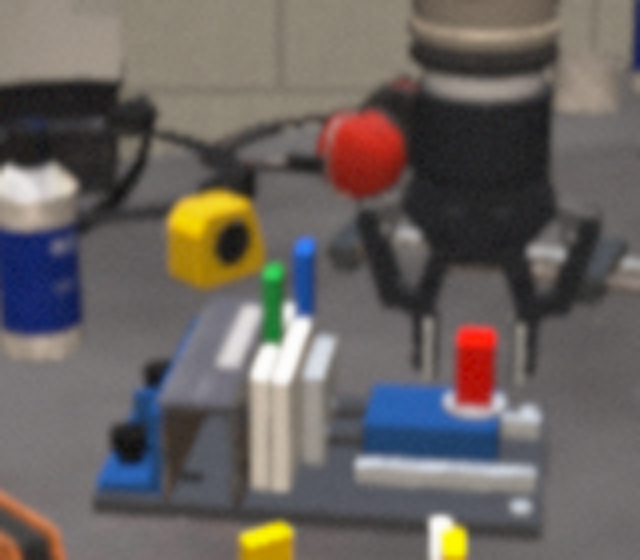

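The fingers straddle the post with the tips about 17 mm above the blue block. Closing.

Emit:
{"op": "step_arm", "data": {"increments": [[0,0,0,0,0,0,1],[0,0,0,0,0,0,1],[0,0,0,0,0,0,1],[0,0,0,0,0,0,1],[0,0,0,0,0,0,1],[0,0,0,0,0,0,1]], "force": 70}}

```text
t: 22.12
eef_pos: [0.4824, -0.0463, 0.0369]
tool_rot: [0.0, 0.747, 0.665, -0.0]
contact_force: [-2.3, 0.2, 5.3]
gripper_width: 0.243
```

The post is gripped. Pushing along jig +x (0.9934, −0.115) in steps while reading the force.

Emit:
{"op": "step_arm", "data": {"increments": [[0.001,-0.0001,0,0,0,0,1],[0.0025,-0.0003,0,0,0,0,1],[0.004,-0.0005,0,0,0,0,1],[0.0055,-0.0006,0,0,0,0,1],[0.007,-0.0008,0,0,0,0,1],[0.007,-0.0008,0,0,0,0,1],[0.007,-0.0008,0,0,0,0,1]]}}

```text
t: 22.7
eef_pos: [0.489, -0.0471, 0.0369]
tool_rot: [-0.0, 0.747, 0.665, -0.0]
contact_force: [-4.0, 1.1, 7.4]
gripper_width: 0.247
```

Emit:
{"op": "step_arm", "data": {"increments": [[0.001,-0.0001,0,0,0,0,1],[0.002,-0.0002,0,0,0,0,1],[0.002,-0.0002,0,0,0,0,1],[0.002,-0.0002,0,0,0,0,1]]}}

```text
t: 23.03
eef_pos: [0.4902, -0.0473, 0.0368]
tool_rot: [-0.0, 0.747, 0.665, -0.001]
contact_force: [-6.4, 0.4, 10.6]
gripper_width: 0.246
```

Emit:
{"op": "step_arm", "data": {"increments": [[0.001,-0.0001,0,0,0,0,1],[0.002,-0.0002,0,0,0,0,1],[0.002,-0.0002,0,0,0,0,1],[0.002,-0.0002,0,0,0,0,1]]}}

```text
t: 23.37
eef_pos: [0.4914, -0.0474, 0.0369]
tool_rot: [-0.001, 0.747, 0.665, -0.001]
contact_force: [-8.7, 0.2, 13.1]
gripper_width: 0.249
```

```bash
python3 - <<'E'
from h import *
o=bot.get_obs(); print(o["t"],o["eef_pos"],o["tool_rot"],o["gripper_width"],o["contact_force"])
d=snap("wrist","w18.png");np.savez("w18.npz",**d)
d=snap("side","s18.png",(240,130,400,270),4)
E
```

```text
23.3667 [ 0.49144428 -0.0474248   0.03685306] [-0.00078554  0.74676803  0.66508244 -0.0014962 ] 0.24929485087612652 [-8.6601988   0.19367938 13.12823874]
```

View pics/w18.png

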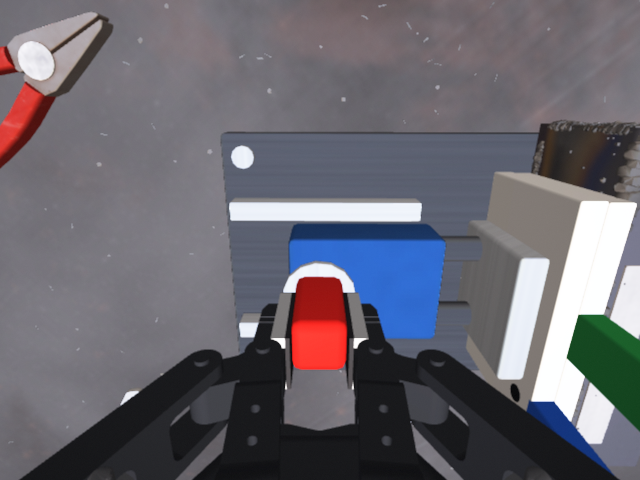

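View pics/s18.png

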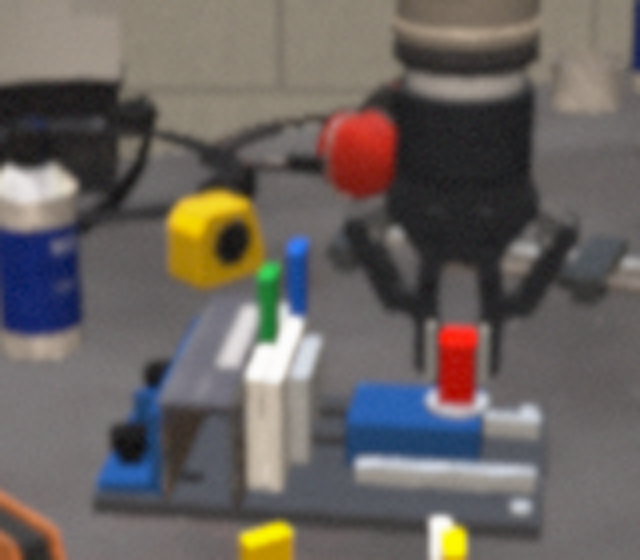

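The stack is closing up (pad against blue, 8.7 N). I'll continue, relieving the vertical load a little.

Emit:
{"op": "step_arm", "data": {"increments": [[0.001,-0.0001,0.0005,0,0,0,1],[0.002,-0.0002,0.001,0,0,0,1],[0.003,-0.0003,0.001,0,0,0,1],[0.003,-0.0003,0.001,0,0,0,1],[0.003,-0.0003,0.001,0,0,0,1]]}}

```text
t: 23.88
eef_pos: [0.4926, -0.0475, 0.0369]
tool_rot: [-0.002, 0.747, 0.665, -0.003]
contact_force: [-11.5, 1.8, 8.8]
gripper_width: 0.244
```

Emit:
{"op": "step_arm", "data": {"increments": [[0.001,-0.0001,0,0,0,0,1],[0.002,-0.0002,0,0,0,0,1],[0.003,-0.0003,0,0,0,0,1],[0.003,-0.0003,0,0,0,0,1],[0.003,-0.0003,0,0,0,0,1]]}}

```text
t: 24.3
eef_pos: [0.4944, -0.0478, 0.0369]
tool_rot: [-0.003, 0.747, 0.665, -0.004]
contact_force: [-15.3, 1.8, 13.7]
gripper_width: 0.244
```

Emit:
{"op": "step_arm", "data": {"increments": [[0.001,-0.0001,0,0,0,0,1],[0.002,-0.0002,0,0,0,0,1],[0.002,-0.0002,0,0,0,0,1],[0.002,-0.0002,0,0,0,0,1]]}}

```text
t: 24.63
eef_pos: [0.4957, -0.048, 0.0369]
tool_rot: [-0.003, 0.747, 0.665, -0.004]
contact_force: [-17.4, 1.9, 15.7]
gripper_width: 0.247
```

Travel is 13.4 mm at 17 N, rising 2 N/mm, so the pad spring is being compressed. I'll go to about 17 mm, still short of the 20 mm stop.

Emit:
{"op": "step_arm", "data": {"increments": [[0.001,-0.0001,0.001,0,0,0,1],[0.002,-0.0002,0.002,0,0,0,1],[0.003,-0.0003,0.002,0,0,0,1],[0.003,-0.0003,0.002,0,0,0,1],[0.003,-0.0003,0.002,0,0,0,1]]}}

```text
t: 25.05
eef_pos: [0.496, -0.048, 0.037]
tool_rot: [-0.005, 0.746, 0.665, -0.006]
contact_force: [-18.5, 3.5, 1.5]
gripper_width: 0.248
```

Emit:
{"op": "step_arm", "data": {"increments": [[0.001,-0.0001,0,0,0,0,1],[0.002,-0.0002,0,0,0,0,1],[0.002,-0.0002,0,0,0,0,1],[0.002,-0.0002,0,0,0,0,1],[0.002,-0.0002,0,0,0,0,1]]}}

```text
t: 25.47
eef_pos: [0.4972, -0.0482, 0.037]
tool_rot: [-0.005, 0.746, 0.665, -0.006]
contact_force: [-21.0, 4.1, 4.8]
gripper_width: 0.249
```

```bash
python3 - <<'E'
from h import *
o=bot.get_obs(); print(o["t"],o["eef_pos"],o["tool_rot"],o["gripper_width"],o["contact_force"])
d=snap("wrist","w19.png");np.savez("w19.npz",**d)
d=snap("side","s19.png",(240,130,400,270),4)
E
```

```text
25.4667 [ 0.49719634 -0.04817926  0.03697195] [-0.00506431  0.7464677   0.66537369 -0.00617857] 0.24920418698126806 [-21.02163406   4.09280832   4.79871941]
```

View pics/w19.png

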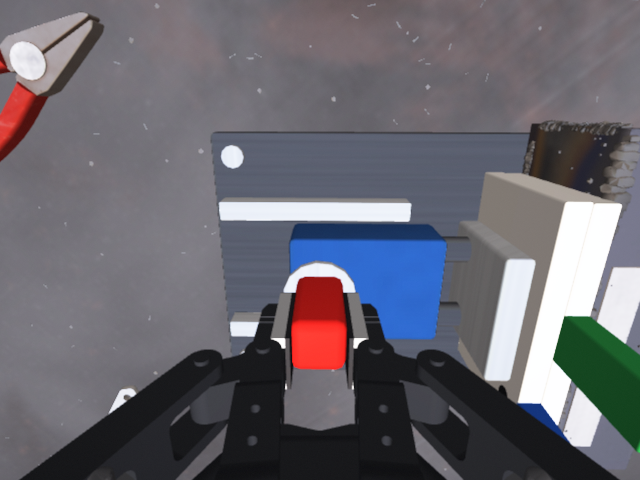

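View pics/s19.png

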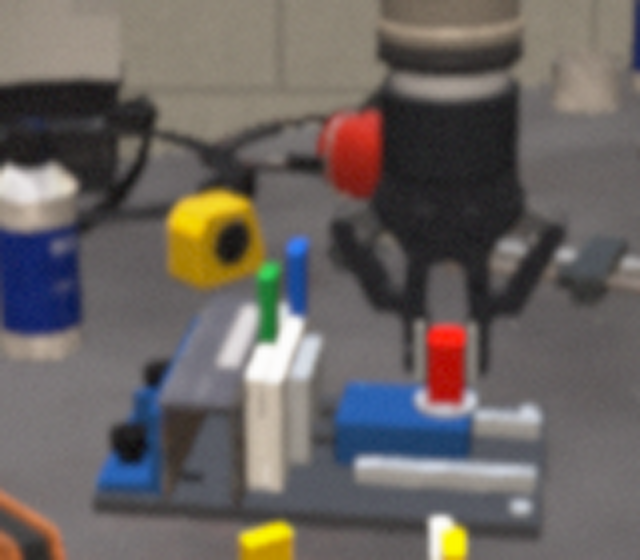

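Between the two side views the stack stayed put while the jaw advanced, so it is bottomed on the pressing. One last small push, then hold.

Emit:
{"op": "step_arm", "data": {"increments": [[0.001,-0.0001,0,0,0,0,1],[0.002,-0.0002,0,0,0,0,1],[0.002,-0.0002,0,0,0,0,1],[0.002,-0.0002,0,0,0,0,1],[0.002,-0.0002,0,0,0,0,1],[0.002,-0.0002,0,0,0,0,1],[0.002,-0.0002,0,0,0,0,1],[0.002,-0.0002,0,0,0,0,1]]}}

```text
t: 26.23
eef_pos: [0.4984, -0.0483, 0.037]
tool_rot: [-0.005, 0.746, 0.665, -0.007]
contact_force: [-24.4, 4.8, 8.4]
gripper_width: 0.239
```

```bash
python3 - <<'E'
from h import *
o=bot.get_obs(); print(o["t"],o["eef_pos"],o["gripper_width"],o["contact_force"])
d=snap("wrist","w20.png",(400,100,640,460),1.6)
d=snap("side","s20.png",(240,150,400,270),5)
d=snap("top","t20.png",(190,180,390,310),4)
E
```

```text
26.2333 [ 0.4984095  -0.04832583  0.03696619] 0.23904922492545588 [-24.38438728   4.82121853   8.38244629]
```

View pics/s20.png

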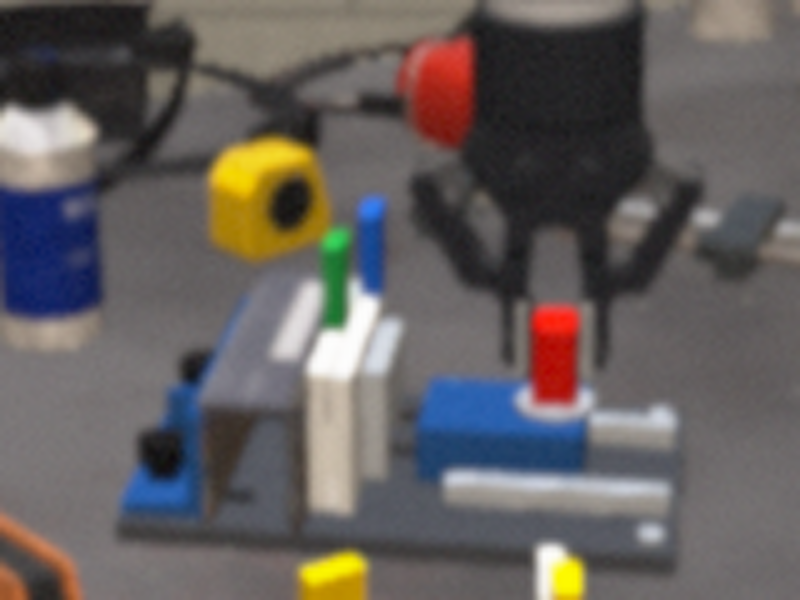

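View pics/w20.png

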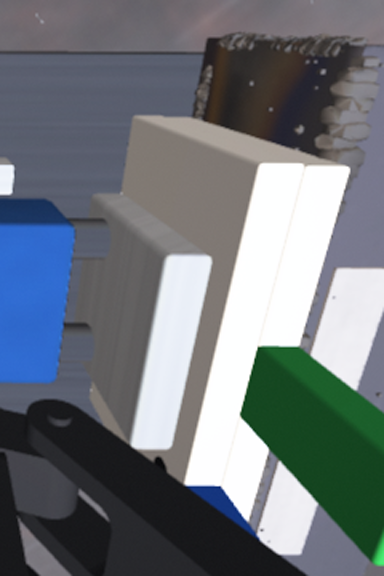

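View pics/t20.png

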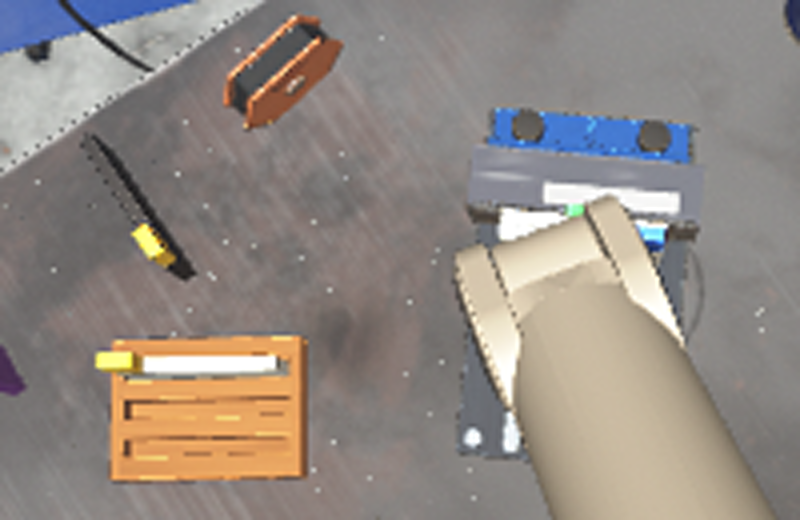

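The top view shows the yellow shim still in the rack and the magnet and look-alikes untouched. The wrist and side views show the two shims tight together and the pad offset back on its springs. I'll add one more millimetre of squeeze and then check that it's steady.

Emit:
{"op": "step_arm", "data": {"increments": [[0.0008,-0.0001,0,0,0,0,1],[0.0015,-0.0002,0,0,0,0,1],[0.0015,-0.0002,0,0,0,0,1],[0.0015,-0.0002,0,0,0,0,1],[0.0015,-0.0002,0,0,0,0,1],[0.0015,-0.0002,0,0,0,0,1],[0.0015,-0.0002,0,0,0,0,1],[0.0015,-0.0002,0,0,0,0,1],[0.0015,-0.0002,0,0,0,0,1],[0.0015,-0.0002,0,0,0,0,1]]}}

```text
t: 27.22
eef_pos: [0.4993, -0.0485, 0.037]
tool_rot: [-0.006, 0.746, 0.665, -0.007]
contact_force: [-26.3, 4.3, 10.5]
gripper_width: 0.247
```

Emit:
{"op": "step_arm", "data": {"increments": [[0,0,0,0,0,0,1],[0,0,0,0,0,0,1],[0,0,0,0,0,0,1],[0,0,0,0,0,0,1]]}}

```text
t: 27.55
eef_pos: [0.4993, -0.0485, 0.0369]
tool_rot: [-0.006, 0.746, 0.665, -0.007]
contact_force: [-25.9, 3.7, 10.6]
gripper_width: 0.243
```

```bash
python3 - <<'E'
from h import *
o=bot.get_obs(); print(o["t"],o["eef_pos"],o["gripper_width"],o["contact_force"])
d=snap("side","s21.png",(240,150,400,270),5)
d=snap("wrist","w21.png",(400,100,640,460),1.6)
E
```

```text
27.55 [ 0.49929679 -0.04846452  0.03694219] 0.24289777834251758 [-25.85855883   3.66202677  10.61483499]
```

View pics/s21.png

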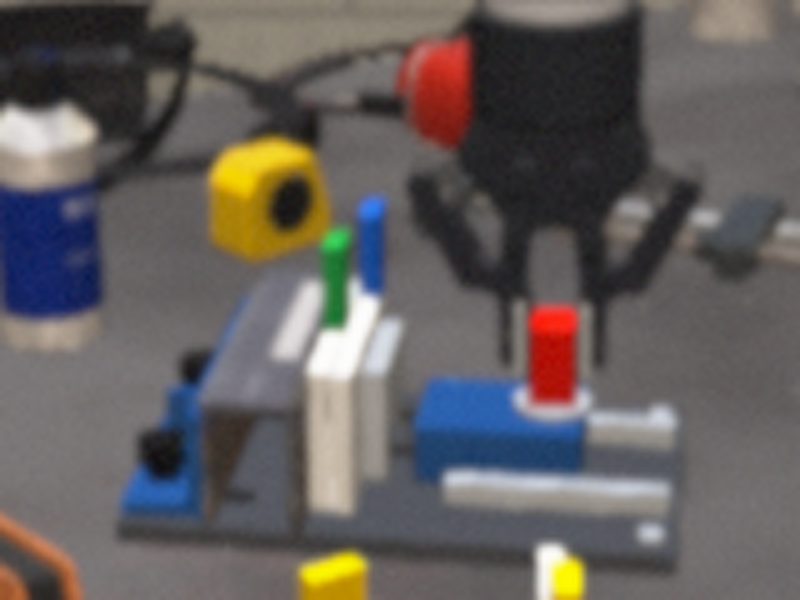

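The readings are steady: 26 N push, about 17.2 mm of jaw travel (short of the 20 mm stop), post held, and nothing touching the shims. Handing in.

```bash
python3 - <<'E'
from station import bot
print(bot.hand_in())
E
```

```text
the job is handed in; nothing more can be done
None
```

I stood the green and blue shims side by side in the jig's gap, and the jaw is now squeezing them against the pressing with the gripper still holding the red post. The job was handed in at about 27.6 s of the 72 s allowed. No verdict was reported.

- **How many shims:** the gap measured about 28.5–29 mm, with readings from 27 to 30.5 mm. One shim would have left the jaw nearly at its end stop, so I used two.
- **Clamping:** jaw travel is about 17.2 mm of the 20 mm available, with about 26 N push at the wrist. That rose by about 2 N per mm as I pushed and held steady in the last readings. The stack did not move in the pictures while the jaw advanced, so I take it to be hard against the pressing.
- **Alignment:** before clamping, both shims measured square with the jig. The green one sat about 1.5 mm off centre sideways; I left that uncorrected and did not measure it again after clamping.
- **Everything else:** the yellow shim is still in the rack. The last top view showed the magnet and the black-plate look-alike where they were, and the side view showed the tape measure unmoved. Nothing touches the shims.

**Disagreement:** in both the side and wrist cameras the fingertips sat about 25 mm short of the reported tool tip. I gripped the tabs and post by what the pictures and contact forces showed instead.

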